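# Stopper the sample flask after filling

### The arm

A 6-joint arm with a two-finger parallel gripper is mounted at the origin on the work surface. World frame = base frame: x ahead of the robot, y to its left, z up, the work surface at z = 0. Lengths are in m, angles in rad, forces in N, time in s.
With the tool pointing down it reaches from about 0.325 to 0.925 m from the base axis. Payload 3.1 kg.
Tool frame: the origin (TCP) lies between the finger pads; the fingertips stand 25 mm ahead of it and the grasp point (between the pads) lies 6 mm ahead of it; z points along the fingers, x is the direction in which the jaws open and shut, and the axes are right-handed (so a half turn about z gives the same grasp; the last joint's range is limited). The gripper opens to 85 mm and grips with 20 to 120 N. Pads are 22 mm wide; open, the fingers measure 114 mm over their backs; the gripper's body (76 mm by 85 mm) begins 54 mm behind the grasp point. The pads swing forward as they close: fully open they stand 13 mm farther back than shut.
Start: joints at [-1.31, 0.217, 1.613, -0, 1.311, -0.112], TCP at [0.228, -0.582, 0.256] pointing down, gripper open.
Joint ranges: [-2.75, 2.75], [-0.78, 2.1], [0.31, 2.55], [-1.13, 4.27], [0.13, 2.63], [-2.58, 2.58]. Speed limits (rad/s): [2.79, 2.79, 3.14, 3.14, 3.14, 3.14].

### API

Orientations are given as [roll, pitch, yaw] about the fixed x, y, z axes, in that order (R = Rz(yaw) Ry(pitch) Rx(roll)).
In Python, from cell import status, imaging, arm gives the robot as it stands.
- The arm moves only by the tool play_rows, never from a script. Its argument "commands" is a list of rows, each a list of 2 entries, a list of its own where there are three numbers: the shift along the tool's x, y, z in cm, then the turn, a rotation vector about the tool's x, y, z in degrees. A call has 1 to 10 rows; each row shifts and turns the commanded pose from where the row before left it, along the tool's axes as they then stand; what a row does not reach is not made up. A row lasts 1/10 s, in which the tool goes at most 50 mm and 8.59 degrees, less where a joint would pass 70% of its speed; a pose out of reach is approached as far as the arm can. A call with a gripper value outside its range is refused whole. "hand" is the gripper's target within -1 to 1 (fully open at 1, half-way at 0, shut at -1), set as the call begins (left out, the last holds). The fingers move at their own pace and stop on an object; the grip force is fixed at half the most. Time passes only in rows, so rows that do not move let the fingers close. It gives the time, the measured TCP pose, the force and the opening at its end, in the units of the state.
- status.get_obs(): the state, without advancing time (a new reading comes with each control period).
- imaging.get_image(name): name is "side" or "top"; returns a dict with "img" (400x640x3 uint8, red, green, blue), "range_z" (400x640 float32, m along the optical axis (not along the pixel's ray), 0 where there is no reading), "mtx" (3x3 intrinsics, pixels), "k1" (the pictures are not rectified: a ray, as slopes to the right and down, at radius r is drawn at 1 + k1 r^2 times it, then the intrinsics apply), "R" (3x3) and "t" (3): a world point X has camera coordinates R X + t. Camera axes: x right, y down, z forward; pixel columns grow to the right and rows downward; lengths in m; the calibration is good to about 2 mm. A picture is of the moment at which its call begins.
- arm.sign_off(): hands the job in, once; it reports no verdict.
The state is a dict: "time": time; "qpos": joint angles; "dq": joint speeds; "effort": joint torques, N m; "ee_pos": TCP position; "eef_rot": TCP orientation; "ft_force": force on the tool from outside, world axes, zero at the start; "moment": the same for the moment, N m; "gripper_width": finger opening in m.
Only numpy, scipy, OpenCV 4.12 (cv2) and the standard library are available. Lean on these libraries where they do the work, as an engineer would, in place of code of your own. Each camera call takes 0.05 s, during which the arm holds its last target.

### The job

The sample flask has been filled and must be closed: lift the steel funnel out of its neck and hang it upright by its collar, well inside the notch of the funnel stand. Then take the stopper that fits the neck from the tray and lower it gently, without dropping it, fully home into the flask, so that its flange lies on the rim. Keep the flask standing where it is, and leave the other stopper and the two stones alone.

Things in the scene. Friction and masses are not known exactly. Their poses are not given: they have to be found in the camera images.
- flask: Conical amber glass laboratory flask, loose, 0.5 kg, 130 mm tall: foot 100 mm in diameter up to 18 mm height, narrowing to a straight neck (z 92 to 130 mm) of 45 mm outside and 37 mm inside diameter, the top of which is open. Origin: centre of its underside, z up.
- flask_mouth (a point): Centre of the flask's mouth at the height of its rim, 130 mm above the underside; z up along the neck.
- funnel: Steel powder funnel, loose, 0.14 kg, 106 mm tall, round. From below: stem 24 mm in diameter, 60 mm long; flat collar 52 mm in diameter (z 60-66 mm); bowl 28 to 58 mm (z 66-86 mm); upright lip 58 mm outside diameter (z 86-106 mm), gripped across its outside. Starts with its stem in the flask's neck, collar on the rim, up to 4 mm off-centre. Origin: centre of the stem's lower end, z up.
- funnel_collar (a point): On the funnel's axis at the underside of its collar, 60 mm above the stem's lower end.
- funnel_lip (a point): On the funnel's axis at mid-height of the upright lip, 96 mm above the stem's lower end: the height to grip.
- stand: Funnel stand, fixed: dark base 120 x 100 x 12 mm, post at its +x end, level aluminium plate on top, 8 mm thick, 98 mm (x) by 90 mm (y), its top 88 mm above the table. A notch 30 mm wide along y = 0 runs from the plate's -x edge (open, x = -49 mm) to x = +18 mm. Nothing rises above the plate. Origin: centre of the base's underside.
- stand_notch (a point): On the notch's centre line at the height of the plate's top, 18 mm from its closed end: the place for the collar's centre. +x points to the closed end, -x out of the open end, z up. The funnel hangs with its stem through the notch and its collar on the plate.
- tray: Grey plastic tray, fixed, 100 mm (x) by 200 mm (y), walls 24 mm high, 5 mm thick, with a divider at y = 0 making two bays; one stopper stands in each, near y = +48 and -48 mm, either in either bay. Origin: centre of the underside; inner floor at z = 5 mm.
- small_stopper: The stopper that fits the flask: black rubber, loose, about 60 g, 62 mm tall, round. Tapered plug 26 mm in diameter at the foot, 33 mm at the top, 32 mm long; flange 46 mm in diameter (z 32-38 mm); grip knob 30 mm in diameter (z 38-62 mm). Stands on its foot, knob up. Origin: centre of the foot, z up.
- small_stopper_knob (a point): On the small stopper's axis in the middle of its knob, 51 mm above the foot: the height to grip.
- small_stopper_flange (a point): On the small stopper's axis at the underside of its flange, 32 mm above the foot; it coincides with the flask's mouth centre when the stopper is home.
- large_stopper: The other stopper, same shape but thicker, too big for this neck: plug 40 to 48 mm in diameter, flange 62 mm, knob 42 mm, 62 mm tall. To be left alone. Origin: centre of the foot.
- stone_a: Reddish pear-shaped ground stone, loose, standing, 58 mm in diameter and 68 mm tall. To be left alone. Origin: centre of the underside.
- stone_b: Grey pear-shaped ground stone, loose, standing, 65 mm in diameter and 76 mm tall. To be left alone. Origin: centre of the underside.
Things that resemble listed ones, but are neither listed nor needed, are in the scene too. Several things look just like the flask: the one meant starts farthest to the robot's left.

How it is judged:
On the way, in this order (a step that is already met when the one before it is completed fails the run):
1. The funnel hangs upright by its collar in the stand's notch, let go (x of funnel_collar in the frame of stand_notch between -0.025 and 0.01 m and y of funnel_collar in the frame of stand_notch between -0.008 and 0.008 m and z of funnel_collar in the frame of stand_notch between -0.004 and 0.004 m and angle between funnel's own z axis and vertical below 0.1 rad and contact force between funnel and the fingers below 0.2 N and linear speed of funnel below 0.02 m/s), for 0.2 s.
2. The small stopper is fully home in the flask's neck (horizontal distance between small_stopper_flange and flask_mouth below 0.006 m and z of small_stopper_flange in the frame of flask_mouth below 0.004 m and angle between the z axis of small_stopper and the z axis of flask, either way round below 0.08 rad), for 0.2 s.
At the end, for the whole second after the job is handed in: Funnel upright (0.1 rad) in the notch, collar on the plate (4 mm), axis -25 to +10 mm from the notch site, 8 mm sideways. Small stopper flange on the rim (4 mm), centred (6 mm), straight (0.08 rad). Flask upright, moved under 40 mm; other stopper and stones under 30 mm. All at rest (all of step 2 and x of funnel_collar in the frame of stand_notch between -0.025 and 0.01 m and y of funnel_collar in the frame of stand_notch between -0.008 and 0.008 m and z of funnel_collar in the frame of stand_notch between -0.004 and 0.004 m and angle between funnel's own z axis and vertical below 0.1 rad and angle between flask's own z axis and vertical below 0.05 rad and distance of flask from where it was at the start of the episode below 0.04 m and linear speed of each of funnel, small_stopper, flask below 0.02 m/s and distance of each of large_stopper, stone_a, stone_b from where it was at the start of the episode below 0.03 m); the robot touches nothing.
It fails at once if The flask tips (more than 0.25 rad) (angle between flask's own z axis and vertical above 0.25 rad).
It fails at once if The stopper is rammed against the flask (more than 40 N) (contact force between small_stopper and flask above 40 N).
It fails at once if The stopper is dropped into the neck instead of lowered (over 0.35 m/s with its plug in the neck) (linear speed of small_stopper above 0.35 m/s and z of small_stopper_flange in the frame of flask_mouth below 0.03 m and horizontal distance between small_stopper_flange and flask_mouth below 0.015 m).
It fails at once if The other stopper or a stone is moved more than 30 mm (distance of any of large_stopper, stone_a, stone_b from where it was at the start of the episode above 0.03 m).
It also fails if it takes over 64 s, if anything falls off the work surface, if the arm or the gripper's body presses on something with over 40 N, if the wrist force passes 120 N, or if a joint passes its speed limit or range.

## Working session

There is one attempt and no reset: what is moved stays moved. The work goes in short steps, Python scripts to look and compute and a tool call to move; the robot and the scene stay as the last step left them, time stands still between calls to the robot, and variables do not carry over. Pictures are saved under pics/ and viewed, and the job is handed in when it is done.

Besides the shell and the picture viewer there is one more tool, called after "Call:" as name(argument=value, ...) on one line, values as JSON. play_rows: Moves the arm, as the interface text tells. Its arguments: {"type":"object","properties":{"commands":{"type":"array"},"hand":{"type":"number"}},"required":["commands"]}

```bash
mkdir -p pics; cat > h.py <<'E'
import numpy as np, cv2
from cell import status, imaging, arm
def grab(n,save=None):
    d=imaging.get_image(n)
    if save: 
        cv2.imwrite(f'pics/{save}.png',d['img'][:,:,::-1]); np.savez(f'pics/{save}.npz',**d)
    return d
def ld(s): return dict(np.load(f'pics/{s}.npz'))
def dist(d): 
    return np.array([float(d['k1']),0,0,0,0])
def rays(d,uv):
    uv=np.asarray(uv,float).reshape(-1,1,2)
    n=cv2.undistortPoints(uv,d['mtx'],dist(d)).reshape(-1,2)
    c=np.c_[n,np.ones(len(n))]
    return -d['R'].T@d['t'], c@d['R'], c
def plane(d,uv,z):
    o,r,_=rays(d,uv); return o+r*((z-o[2])/r[:,2])[:,None]
def cloud(d):
    h,w=d['range_z'].shape
    u,v=np.meshgrid(np.arange(w),np.arange(h))
    o,r,_=rays(d,np.c_[u.ravel(),v.ravel()])
    P=o+r*d['range_z'].reshape(-1,1)
    P[d['range_z'].ravel()<=0]=np.nan
    return P.reshape(h,w,3)
def proj(d,X):
    return cv2.projectPoints(np.asarray(X,float).reshape(-1,1,3),cv2.Rodrigues(d['R'])[0],d['t'].astype(float),d['mtx'],dist(d))[0].reshape(-1,2)
E
python3 - <<'E'
from h import *
a=grab('side','side0');b=grab('top','top0')
for d in(a,b): print(d['mtx'],d['k1'],d['R'],d['t'],-d['R'].T@d['t'])
o=status.get_obs();print(o)
E
```

```text
[[471.90310244   0.         317.82000418]
 [  0.         471.90310244 199.76135206]
 [  0.           0.           1.        ]] -0.013112953197744597 [[-0.98805111 -0.15329665  0.01597321]
 [-0.12750058  0.75473244 -0.64352354]
 [ 0.0865945  -0.63787074 -0.76525964]] [0.50218101 0.1467638  1.32175939] [0.40043588 0.80932691 1.09791363]
[[425.54267587   0.         321.02467512]
 [  0.         425.54267587 200.72471291]
 [  0.           0.           1.        ]] -0.06694945519147909 [[-9.16735648e-04 -9.99773762e-01 -2.12505286e-02]
 [-9.97236006e-01  2.49277098e-03 -7.42572224e-02]
 [ 7.42933953e-02  2.11237180e-02 -9.97012678e-01]] [0.02827715 0.53730413 0.95129266] [0.46517019 0.00683654 0.98895046]
{'time': 0.1, 'qpos': array([-1.31022649e+00,  2.17708597e-01,  1.61481562e+00, -1.79168047e-05,
        1.31130447e+00, -1.12206433e-01]), 'dq': array([-0.00061917, -0.0014615 , -0.00457424,  0.00027725, -0.0013791 ,
       -0.00043199]), 'effort': array([-2.47031385e-04, -3.98074222e+01, -3.04968631e+01, -1.69749214e-04,
        4.23183606e-03,  3.15892532e-05]), 'ee_pos': array([ 0.2274574 , -0.58138934,  0.25505835]), 'eef_rot': array([-3.14135948e+00,  2.22390714e-03, -1.19801518e+00]), 'ft_force': array([ 0.35230032, -0.05875579,  0.09272916]), 'moment': array([ 0.01478152, -0.00130533,  0.01973824]), 'gripper_width': 0.08559062477264615}
```

View pics/side0.png

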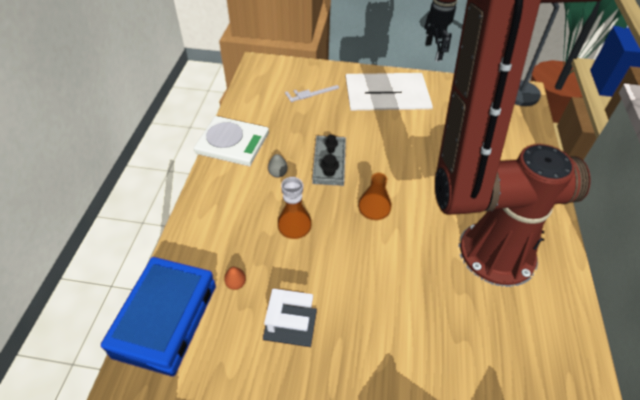

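View pics/top0.png

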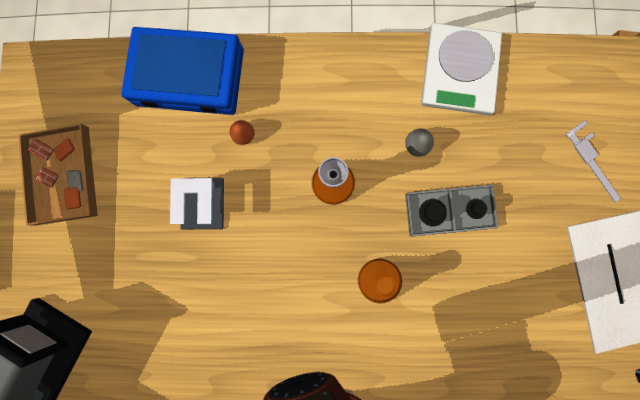

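The top view shows the flask with the funnel at about (333,178), the look-alike flask at (380,280) and the stand at (197,205). Two stoppers stand in the tray at (433,212) and (476,208), and the stones are at (242,132) and (419,142). The funnel's flask is farther left (+y) than the other one. I'll check it in close crops.

```bash
python3 - <<'E'
from h import *
b=ld('top0')['img'][:,:,::-1];a=ld('side0')['img'][:,:,::-1]
t=[cv2.resize(c,(400,300),interpolation=cv2.INTER_CUBIC) for c in (b[160:250,150:270],b[135:225,275:395],b[165:255,395:515],a[120:240,240:400])]
cv2.imwrite('pics/crop0.png',np.vstack([np.hstack(t[:2]),np.hstack(t[2:])]))
E
```

```text
(no output)
```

View pics/crop0.png

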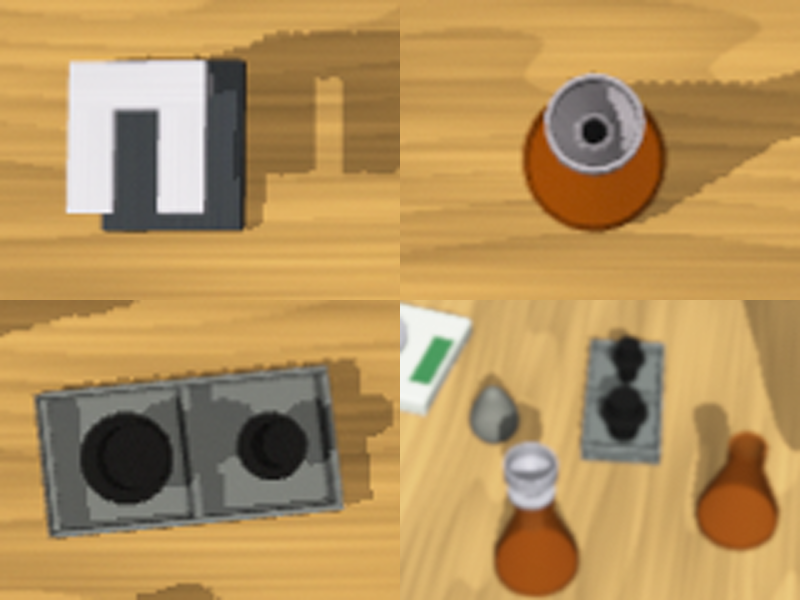

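The crops confirm it. The small stopper is the right-hand one, at (476,208). The notch opens towards the robot (downwards in the picture), and the funnel stands in the left-hand flask. Next I measure.

```bash
python3 - <<'E'
from h import *
d=ld('top0');P=cloud(d);img=d['img'].astype(int);s=ld('side0');Q=cloud(s)
def rep(n,P,m):
    p=P[m];print(n,len(p),'mean',np.nanmean(p,0).round(4),'min',np.nanmin(p,0).round(4),'max',np.nanmax(p,0).round(4))
def near(P,x,y,r): return np.hypot(P[...,0]-x,P[...,1]-y)<r
# plate
for n,PP,D in(('top',P,d),('side',Q,s)):
    m=(PP[...,2]>.078)&(PP[...,2]<.096)&near(PP,plane(d,[[197,205]],.088)[0,0],plane(d,[[197,205]],.088)[0,1],.09)
    rep(n+' plate',PP,m)
    v,u=np.where(m); 
    c,_=cv2.findContours(m.astype(np.uint8),0,1); c=max(c,key=cv2.contourArea)
    w=plane(D,c[:,0,:].astype(float),.088)
    (r)=cv2.minAreaRect((w[:,:2]*1000).astype(np.float32));print(r)
    # notch centre from convexity defect
    h=cv2.convexHull(c,returnPoints=False);f=cv2.convexityDefects(c,h)
    f=max(f[:,0],key=lambda q:q[3]);print([plane(D,c[i,0].astype(float),.088)[0].round(4) for i in f[:3]])
    f0=plane(d,[[333,172]],.176)[0]
    m=(PP[...,2]>.165)&(PP[...,2]<.19)&near(PP,f0[0],f0[1],.06)
    rep(n+' lip',PP,m)
    c,_=cv2.findContours(m.astype(np.uint8),0,1); c=max(c,key=cv2.contourArea)
    print(cv2.minEnclosingCircle((PP[m][:,:2]*1000).astype(np.float32)), cv2.minEnclosingCircle((plane(D,c[:,0].astype(float),.176)[:,:2]*1000).astype(np.float32)))
    for nm,uv in(('small',(476,208)),('large',(433,212))):
        f0=plane(d,[uv],.06)[0]
        m=(PP[...,2]>.060)&(PP[...,2]<.075)&near(PP,f0[0],f0[1],.04)
        rep(n+nm,PP,m)
        if m.sum()>3:print(cv2.minEnclosingCircle((PP[m][:,:2]*1000).astype(np.float32)))
        m=(PP[...,2]>.037)&(PP[...,2]<.050)&near(PP,f0[0],f0[1],.04)
        if m.sum()>3:print('flange',cv2.minEnclosingCircle((PP[m][:,:2]*1000).astype(np.float32)))
E
```

```text
top plate 1544 mean [0.5374 0.306  0.0877] min [0.485  0.2616 0.0781] max [0.5829 0.3521 0.0934]
((533.5320434570312, 306.0968322753906), (91.55451965332031, 97.41325378417969), 89.66339874267578)
[array([0.4851, 0.3508, 0.088 ]), array([0.4852, 0.2611, 0.088 ]), array([0.5519, 0.3193, 0.088 ])]
top lip 169 mean [0.5833 0.0006 0.1745] min [ 0.5543 -0.028   0.1651] max [0.6107 0.0282 0.1795]
((582.9083862304688, 0.0019176495261490345), 28.832128524780273) ((582.2096557617188, -0.22113387286663055), 29.1469669342041)
topsmall 159 mean [ 0.5179 -0.319   0.0661] min [ 0.5039 -0.3356  0.0602] max [ 0.5327 -0.3037  0.0708]
((518.2891845703125, -319.6651611328125), 15.967000007629395)
flange ((518.7722778320312, -319.8132629394531), 23.893718719482422)
toplarge 305 mean [ 0.5102 -0.2213  0.0664] min [ 0.4894 -0.2438  0.0601] max [ 0.5306 -0.2011  0.071 ]
((510.672119140625, -222.14537048339844), 21.801631927490234)
flange ((509.8649597167969, -221.7097930908203), 31.413105010986328)
side plate 1255 mean [0.5349 0.3094 0.0873] min [0.4823 0.2586 0.0781] max [0.5809 0.3528 0.0944]
((531.37316
[... 177 characters left out ...]
22, 0.088 ])]
side lip 165 mean [0.5808 0.0024 0.1719] min [ 0.5523 -0.0302  0.165 ] max [0.6084 0.0313 0.1794]
((581.0025634765625, 0.5215396881103516), 30.816184997558594) ((580.3921508789062, 6.568084239959717), 33.90147018432617)
sidesmall 59 mean [ 0.5164 -0.3179  0.0659] min [ 0.5022 -0.3344  0.0609] max [ 0.5297 -0.3028  0.0707]
((516.8131103515625, -318.541259765625), 16.03943634033203)
flange ((515.2219848632812, -320.5240783691406), 23.819496154785156)
sidelarge 120 mean [ 0.5081 -0.2194  0.0661] min [ 0.4887 -0.2438  0.0602] max [ 0.528  -0.1971  0.0718]
((511.0677490234375, -221.46783447265625), 24.50210189819336)
flange ((508.0654296875, -220.51107788085938), 31.613054275512695)
```

Call:
play_rows(commands=[[[0, 0, 0], [0, 0, -8.5]], [[0, 0, 0], [0, 0, -8.5]], [[0, 0, 0], [0, 0, -8.5]], [[0, 0, 0], [0, 0, -8.5]], [[0, 0, 0], [0, 0, -8.5]], [[0, 0, 0], [0, 0, -8.5]], [[0, 0, 0], [0, 0, -8.5]], [[0, 0, 0], [0, 0, -8.5]], [[0, 0, 0], [0, 0, -0.6]], [[0, 0, 0], [0, 0, 0]]], hand=1)

```text
time: 1.1
ee_pos: [0.2276, -0.5818, 0.2558]
eef_rot: [-3.141, 0.0, -0.003]
ft_force: [-0.7, -0.1, -1.1]
gripper_width: 0.0853
```

```bash
python3 - <<'E'
from h import *
# notch edges in top view by rows on brightness
d=ld('top0');g=cv2.cvtColor(d['img'],cv2.COLOR_RGB2GRAY).astype(float)
for v in range(196,224,4):
    r=g[v,165:215]; x=np.arange(165,215)
    e=[];  
    for i in range(len(r)-1):
        if (r[i]-170)*(r[i+1]-170)<0: e.append(x[i]+(170-r[i])/(r[i+1]-r[i]))
    print(v,np.round(e,2), [plane(d,[[q,v]],.088)[0].round(4).tolist()[:2] for q in e])
s=ld('side0');P=cloud(s);print(P[300:336:6,275:300:3][...,2].round(3))
E
```

```text
196 [183.47 197.36 210.98] [[0.5433, 0.3225], [0.5432, 0.292], [0.5431, 0.2622]]
200 [169.1  183.49 197.35 210.62] [[0.5347, 0.354], [0.5346, 0.3222], [0.5345, 0.2918], [0.5345, 0.2628]]
204 [183.49 196.92 210.64] [[0.526, 0.322], [0.5259, 0.2926], [0.5259, 0.2626]]
208 [168.12 183.3  196.94 210.64] [[0.5174, 0.3557], [0.5174, 0.3222], [0.5173, 0.2923], [0.5173, 0.2625]]
212 [169.23 183.3  196.93 210.65] [[0.5088, 0.353], [0.5087, 0.322], [0.5087, 0.2922], [0.5087, 0.2623]]
216 [169.09 183.32 196.94 210.65] [[0.5001, 0.3531], [0.5001, 0.3218], [0.5001, 0.292], [0.5001, 0.2622]]
220 [169.11 183.21 196.72 210.5 ] [[0.4915, 0.3529], [0.4916, 0.3219], [0.4916, 0.2923], [0.4916, 0.2623]]
[[0.089 0.088 0.086 0.088 0.088 0.089 0.087 0.089 0.089]
 [0.088 0.088 0.093 0.012 0.006 0.014 0.011 0.011 0.009]
 [0.086 0.091 0.013 0.009 0.01  0.009 0.014 0.011 0.013]
 [0.091 0.09  0.091 0.088 0.089 0.089 0.092 0.09  0.089]
 [0.089 0.085 0.087 0.084 0.088 0.087 0.088 0.091 0.088]
 [0.013 0.014 0.011 0.012 0.014 0.014 0.013 0.01  0.01 ]]
```

Call:
play_rows(commands=[[[2.5, -4.1, 0], [0, 0, 0]], [[2.5, -4.1, 0], [0, 0, 0]], [[2.5, -4.1, 0], [0, 0, 0]], [[2.5, -4.1, 0], [0, 0, 0]], [[2.5, -4.1, 0], [0, 0, 0]], [[2.5, -4.1, 0], [0, 0, 0]], [[2.5, -4.1, 0], [0, 0, 0]], [[2.5, -4.1, 0], [0, 0, 0]], [[2.5, -4.1, 0], [0, 0, 0]], [[2.5, -4.1, 0], [0, 0, 0]]])

```text
time: 2.1
ee_pos: [0.4786, -0.1704, 0.2565]
eef_rot: [3.141, -0.001, -0.003]
ft_force: [0.0, -0.4, -0.5]
gripper_width: 0.0855
```

Call:
play_rows(commands=[[[2.5, -4.1, 0], [0, 0, 0]], [[2.5, -4.1, 0], [0, 0, 0]], [[2.5, -4.1, 0], [0, 0, 0]], [[2.5, -4.1, 0], [0, 0, 0]], [[0, 0, 0], [0, 0, 0]], [[0, 0, 0], [0, 0, 0]]])

```text
time: 2.7
ee_pos: [0.5781, -0.0074, 0.2559]
eef_rot: [3.141, 0.001, 0.0]
ft_force: [0.3, -1.0, 0.5]
gripper_width: 0.0853
```

```bash
python3 - <<'E'
from h import *
o=status.get_obs();print(o['ee_pos'],o['eef_rot'],o['qpos'])
a=grab('side','side1');b=grab('top','top1')
t=[cv2.resize(c[:,:,::-1],(400,300),interpolation=cv2.INTER_CUBIC) for c in (a['img'][100:250,190:390],b['img'][90:240,220:420])]
cv2.imwrite('pics/crop1.png',np.hstack(t))
E
```

```text
[ 0.57809819 -0.00735785  0.25592429] [3.14111013e+00 9.40656294e-04 2.61673459e-04] [-1.33807556e-01  1.19031320e-01  1.72623676e+00 -6.27261244e-04
  1.29719234e+00 -1.33899706e-01]
```

View pics/crop1.png

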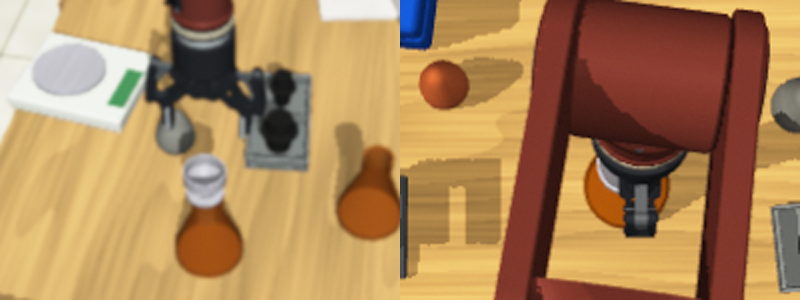

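```bash
python3 - <<'E'
from h import *
d=ld('side1');P=cloud(d)
m=(abs(P[...,1]+.007)<.05)&(P[...,2]>.2)&(P[...,2]<.42)&(abs(P[...,0]-.578)<.12)
for z in np.arange(.215,.31,.01):
    q=P[m&(abs(P[...,2]-z)<.005)]
    if len(q)>3:
        l=q[q[:,0]<.578];r=q[q[:,0]>.578]
        f=lambda a:(a[:,0].min().round(3),a[:,0].max().round(3),a[:,1].max().round(3),len(a)) if len(a) else None
        print(z.round(3),f(l),f(r))
E
```

```text
0.245 (np.float64(0.529), np.float64(0.534), np.float64(0.002), 3) (np.float64(0.62), np.float64(0.623), np.float64(0.002), 6)
0.255 (np.float64(0.522), np.float64(0.535), np.float64(0.004), 16) (np.float64(0.62), np.float64(0.634), np.float64(0.004), 21)
0.265 (np.float64(0.522), np.float64(0.534), np.float64(0.005), 20) (np.float64(0.62), np.float64(0.634), np.float64(0.003), 17)
0.275 (np.float64(0.521), np.float64(0.535), np.float64(0.005), 16) (np.float64(0.62), np.float64(0.633), np.float64(0.005), 22)
0.285 (np.float64(0.518), np.float64(0.535), np.float64(0.006), 20) (np.float64(0.621), np.float64(0.646), np.float64(0.005), 13)
0.295 (np.float64(0.504), np.float64(0.541), np.float64(0.006), 78) (np.float64(0.615), np.float64(0.65), np.float64(0.008), 72)
0.305 (np.float64(0.505), np.float64(0.576), np.float64(0.011), 82) (np.float64(0.578), np.float64(0.649), np.float64(0.012), 57)
```

Call:
play_rows(commands=[[[0.4, -0.8, 0], [0, 0, 0]], [[0, 0, 0], [0, 0, 0]], [[0, 0, 2], [0, 0, 0]], [[0, 0, 2], [0, 0, 0]], [[0, 0, 2], [0, 0, 0]], [[0, 0, 1.5], [0, 0, 0]], [[0, 0, 1.3], [0, 0, 0]], [[0, 0, 0], [0, 0, 0]]])

```text
time: 3.6
ee_pos: [0.5805, -0.0004, 0.166]
eef_rot: [-3.141, 0.004, -0.001]
ft_force: [-0.5, 0.4, -0.6]
gripper_width: 0.0854
```

```bash
python3 - <<'E'
from h import *
o=status.get_obs();print(o['ee_pos'],o['eef_rot'],o['ft_force'])
a=grab('side','side2')
cv2.imwrite('pics/crop2.png',cv2.resize(a['img'][130:250,220:380,::-1],(640,480),interpolation=cv2.INTER_CUBIC))
E
```

```text
[ 5.80496995e-01 -4.25563185e-04  1.65994759e-01] [-3.14107311e+00  4.27001059e-03 -1.27538955e-03] [-0.46661977  0.38451198 -0.5573781 ]
```

View pics/crop2.png

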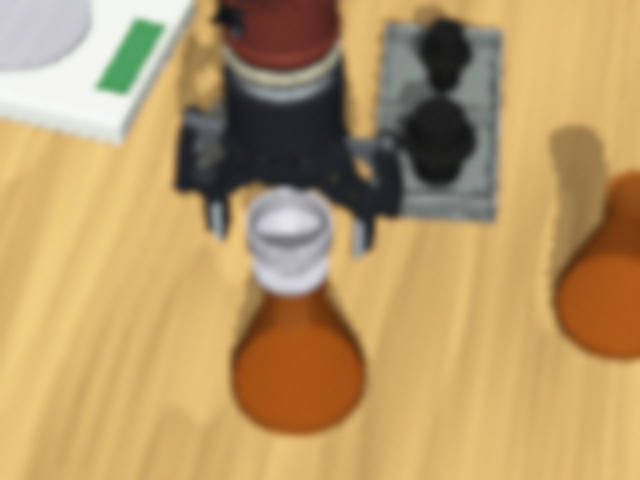

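The fingers bracket the lip at about (290,225) in the crop, centred between 222 and 358. Now I close.

Call:
play_rows(commands=[[[0.1, -0.1, 0], [0, 0, 0]], [[0, 0, 0], [0, 0, 0]], [[0, 0, 0], [0, 0, 0]], [[0, 0, 0], [0, 0, 0]], [[0, 0, 0], [0, 0, 0]], [[0, 0, 0], [0, 0, 0]], [[0, 0, 0], [0, 0, 0]], [[0, 0, 0], [0, 0, 0]]], hand=-1)

```text
time: 4.45
ee_pos: [0.5838, 0.0007, 0.1706]
eef_rot: [3.141, -0.002, -0.0]
ft_force: [-1.9, 0.0, 6.1]
gripper_width: 0.0537
```

```bash
python3 - <<'E'
from h import *
o=status.get_obs();print(o['ee_pos'],o['eef_rot'],o['ft_force'],o['gripper_width'],o['dq'])
a=grab('side','side3')
cv2.imwrite('pics/crop3.png',cv2.resize(a['img'][130:250,220:380,::-1],(640,480),interpolation=cv2.INTER_CUBIC))
o=status.get_obs();print(o['ee_pos'],o['eef_rot'],o['ft_force'],o['gripper_width'])
E
```

```text
[0.58380152 0.00067886 0.17060957] [ 3.14123571e+00 -1.81784238e-03 -4.48422459e-04] [-1.94782189  0.01423596  6.1408857 ] 0.05370746983869135 [ 0.00021468  0.00074124  0.00073008  0.00150092  0.00040855 -0.00111913]
[0.58376285 0.00068156 0.17059301] [ 3.14125132e+00 -1.75277557e-03 -4.51126507e-04] [-2.95855555  0.68430963  5.24890582] 0.053755923903160835
```

View pics/crop3.png

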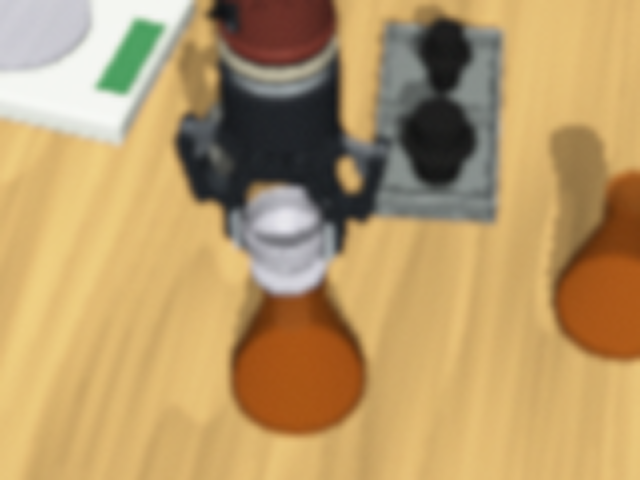

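The grip reading is 53.7 mm and the wrist was lifted by 5 mm. So the tips are squeezing the bowl's slope below the lip. I'll open, go 1 cm higher and grip again.

Call:
play_rows(commands=[[[0, 0, 0], [0, 0, 0]], [[0, 0, 0], [0, 0, 0]], [[0, 0, 0], [0, 0, 0]], [[0, 0, 0], [0, 0, 0]], [[0.1, 0, -0.5], [0, 0, 0]], [[0, 0, -0.5], [0, 0, 0]], [[0, 0, 0], [0, 0, 0]], [[0, 0, 0], [0, 0, 0]]], hand=1)

```text
time: 5.3
ee_pos: [0.5844, 0.0006, 0.1788]
eef_rot: [3.142, -0.001, -0.001]
ft_force: [-0.1, 0.8, -0.2]
gripper_width: 0.0854
```

Call:
play_rows(commands=[[[0, 0, 0], [0, 0, 0]], [[0, 0, 0], [0, 0, 0]], [[0, 0, 0], [0, 0, 0]], [[0, 0, 0], [0, 0, 0]], [[0, 0, 0], [0, 0, 0]], [[0, 0, 0], [0, 0, 0]], [[0, 0, 0], [0, 0, 0]], [[0, 0, 0], [0, 0, 0]]], hand=-1)

```text
time: 6.1
ee_pos: [0.584, 0.0007, 0.1791]
eef_rot: [3.142, 0.0, -0.001]
ft_force: [-2.0, 0.6, 5.6]
gripper_width: 0.0533
```

```bash
python3 - <<'E'
from h import *
a=grab('side','side4');b=grab('top','top4')
cv2.imwrite('pics/crop4.png',np.hstack([cv2.resize(a['img'][150:250,250:330,::-1],(400,500),interpolation=cv2.INTER_CUBIC),cv2.resize(b['img'][150:230,300:364,::-1],(400,500),interpolation=cv2.INTER_CUBIC)]))
o=status.get_obs();print(o['ee_pos'],o['eef_rot'],o['ft_force'],o['gripper_width'])
P=cloud(a)
m=(abs(P[...,1])<.05)&(P[...,2]>.12)&(P[...,2]<.26)&(abs(P[...,0]-.582)<.08)
for z in np.arange(.13,.25,.006):
    q=P[m&(abs(P[...,2]-z)<.003)]
    if len(q)>3: print(z.round(3),q[:,0].min().round(3),q[:,0].max().round(3),q[:,1].max().round(3),len(q))
E
```

```text
[0.58401074 0.00067664 0.17907332] [ 3.14152654e+00  2.39858553e-04 -6.51217938e-04] [-3.07877986  0.28276337  6.24728842] 0.053391970110049564
0.13 0.557 0.602 0.025 22
0.136 0.557 0.606 0.027 85
0.142 0.56 0.598 0.025 32
0.148 0.569 0.603 0.0 37
0.154 0.564 0.609 0.027 59
0.16 0.552 0.616 0.03 63
0.166 0.547 0.622 0.031 72
0.172 0.543 0.624 0.031 92
0.178 0.543 0.624 0.03 50
0.184 0.544 0.624 0.012 20
0.19 0.544 0.62 0.013 22
0.196 0.542 0.622 0.012 14
0.202 0.53 0.64 0.015 21
0.208 0.527 0.642 0.016 61
0.214 0.525 0.644 0.014 69
0.22 0.523 0.644 0.017 41
0.226 0.523 0.643 0.019 58
0.232 0.522 0.646 0.02 49
0.238 0.52 0.648 0.02 63
0.244 0.52 0.65 0.019 55
```

View pics/crop4.png

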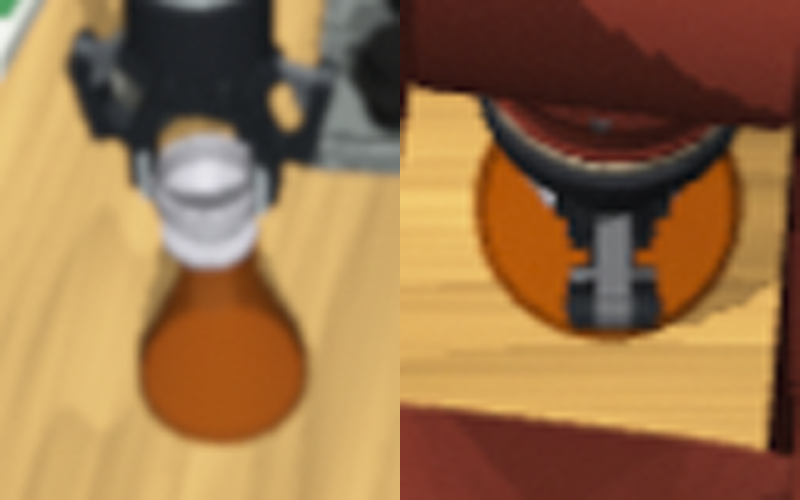

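The tips are now at z ≈ 0.159, on the lip, and the funnel is upright. I lift slowly and straight up.

Call:
play_rows(commands=[[[0, 0, -0.5], [0, 0, 0]], [[0, 0, -0.8], [0, 0, 0]], [[0, 0, -1], [0, 0, 0]], [[0, 0, -1], [0, 0, 0]], [[0, 0, -1], [0, 0, 0]], [[0, 0, -1], [0, 0, 0]], [[0, 0, -1], [0, 0, 0]], [[0, 0, -1], [0, 0, 0]], [[0, 0, -1], [0, 0, 0]], [[0, 0, -1], [0, 0, 0]]])

```text
time: 7.2
ee_pos: [0.5841, 0.0007, 0.2722]
eef_rot: [3.142, -0.0, -0.001]
ft_force: [-0.5, 1.0, -1.4]
gripper_width: 0.0533
```

```bash
python3 - <<'E'
from h import *
a=grab('side','side5');b=grab('top','top5')
cv2.imwrite('pics/crop5.png',np.hstack([cv2.resize(a['img'][110:260,230:350,::-1],(400,500),interpolation=cv2.INTER_CUBIC),cv2.resize(b['img'][150:230,300:364,::-1],(400,500),interpolation=cv2.INTER_CUBIC)]))
o=status.get_obs();print(o['ee_pos'],o['eef_rot'],o['ft_force'],o['gripper_width'])
E
```

```text
[5.85224058e-01 5.33056141e-04 2.73685039e-01] [ 3.14113108e+00 -3.89910607e-03 -7.07380807e-04] [ 0.23145582 -0.46239399 -1.91529531] 0.05320280573117837
```

View pics/crop5.png

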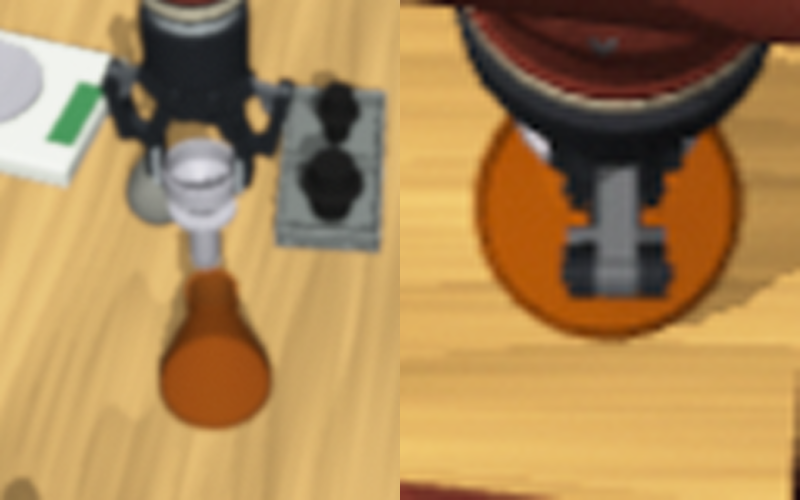

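The funnel is out of the neck. Before travelling, I measure how it hangs in the hand.

```bash
python3 - <<'E'
from h import *
a=ld('side5');P=cloud(a);h=cv2.cvtColor(a['img'],cv2.COLOR_RGB2HSV)
m=(abs(P[...,1])<.05)&(P[...,2]>.145)&(P[...,2]<.3)&(abs(P[...,0]-.582)<.05)
for z in np.arange(.158,.285,.006):
    k=m&(abs(P[...,2]-z)<.003)&(h[...,1]<60)&(h[...,2]>90)
    q=P[k]
    if len(q)>3:
        print(z.round(3),'x',np.percentile(q[:,0],[2,50,98]).round(4),'ymax',np.percentile(q[:,1],95).round(4),len(q))
# stem edges subpixel
g=a['img'].astype(int)
for v in range(176,192,2): print(v,[tuple(x) for x in g[v,284:302:1]][::2])
E
```

```text
0.164 x [0.5722 0.5789 0.5889] ymax 0.0074 8
0.17 x [0.573  0.578  0.5885] ymax 0.0102 7
0.176 x [0.5716 0.5802 0.5911] ymax 0.0116 11
0.182 x [0.5716 0.5815 0.5905] ymax 0.014 14
0.188 x [0.5707 0.5787 0.5905] ymax 0.0128 12
0.194 x [0.571  0.5795 0.5897] ymax 0.0135 14
0.2 x [0.5715 0.5793 0.5929] ymax 0.0123 16
0.206 x [0.5729 0.5792 0.5894] ymax 0.013 9
0.224 x [0.5595 0.575  0.6056] ymax 0.0258 28
0.23 x [0.5583 0.5816 0.607 ] ymax 0.0254 92
0.236 x [0.569  0.5888 0.5989] ymax 0.0085 29
0.242 x [0.5706 0.5899 0.6062] ymax 0.0207 57
0.248 x [0.5647 0.5853 0.6075] ymax 0.0275 67
0.254 x [0.5578 0.5821 0.6137] ymax 0.0285 75
0.26 x [0.5527 0.585  0.6178] ymax 0.0278 75
0.266 x [0.551  0.5863 0.6188] ymax 0.0288 97
0.272 x [0.552  0.5816 0.6162] ymax 0.028 39
0.278 x [0.5504 0.5552 0.6147] ymax 0.0126 13
0.284 x [0.5527 0.6123 0.6167] ymax 0.0121 7
176 [(np.int64(193), np.int64(191), np.int64(196)), (np.int64(202), np.int64(202), np.int64(209)), (np.int64(203), np.int64(202), np.int64(209)), (np.int64(202), np.int64(202), np.int64(208)), (np.int64(203), np.int64(202), np.int64(209))
[... 2467 characters left out ...]
.int64(152), np.int64(152), np.int64(158)), (np.int64(153), np.int64(152), np.int64(158)), (np.int64(146), np.int64(140), np.int64(139)), (np.int64(165), np.int64(140), np.int64(107)), (np.int64(211), np.int64(173), np.int64(106)), (np.int64(220), np.int64(182), np.int64(112))]
190 [(np.int64(180), np.int64(144), np.int64(88)), (np.int64(160), np.int64(128), np.int64(78)), (np.int64(155), np.int64(128), np.int64(97)), (np.int64(157), np.int64(129), np.int64(112)), (np.int64(158), np.int64(126), np.int64(110)), (np.int64(159), np.int64(116), np.int64(89)), (np.int64(161), np.int64(114), np.int64(65)), (np.int64(202), np.int64(160), np.int64(94)), (np.int64(217), np.int64(178), np.int64(110))]
```

Call:
play_rows(commands=[[[-0.5, -2.7, 0], [0, 0, 0]], [[-0.8, -4, 0], [0, 0, 0]], [[-0.8, -4, 0], [0, 0, 0]], [[-0.8, -4, 0], [0, 0, 0]], [[-0.8, -4, 0], [0, 0, 0]], [[-0.8, -4, 0], [0, 0, 0]], [[-0.5, -4, 0], [0, 0, 0]], [[-0.3, -3, 0], [0, 0, 0]], [[0, -1, 0], [0, 0, 0]], [[0, 0, 0], [0, 0, 0]]])

```text
time: 8.3
ee_pos: [0.5308, 0.3087, 0.2707]
eef_rot: [3.141, 0.001, 0.002]
ft_force: [-0.4, -0.4, -1.6]
gripper_width: 0.0531
```

```bash
cat > fun.py <<'E'
from h import *
import sys
n=sys.argv[1]
o=status.get_obs();print(o['ee_pos'],o['eef_rot'],o['ft_force'],o['gripper_width'])
a=grab('side','side'+n);b=grab('top','top'+n)
T=o['ee_pos']
P=cloud(a);h=cv2.cvtColor(a['img'],cv2.COLOR_RGB2HSV)
for nm,lo,hi in(('stem',-.105,-.06),('collar',-.05,-.041),('lip',-.018,-.004)):
    k=(abs(P[...,1]-T[1])<.04)&(abs(P[...,0]-T[0])<.045)&(P[...,2]>T[2]+lo)&(P[...,2]<T[2]+hi)&(h[...,1]<60)&(h[...,2]>90)
    q=P[k]
    if len(q)>5:
        pc=np.percentile(q[:,0],[2,98]);print(nm,pc.round(4),pc.mean().round(4),'ymax',np.percentile(q[:,1],95).round(4),len(q))
u=proj(a,T-[0,0,.05])[0].astype(int);w=proj(b,T-[0,0,.05])[0].astype(int)
c=lambda d,p:cv2.resize(d['img'][max(p[1]-60,0):p[1]+60,max(p[0]-60,0):p[0]+60,::-1],(400,400),interpolation=cv2.INTER_CUBIC)
cv2.imwrite(f'pics/crop{n}.png',np.hstack([c(a,u),c(b,w)]))
E
python3 fun.py 6
```

```text
[0.53084751 0.30872655 0.27074485] [3.14091893e+00 6.86401395e-04 1.71031539e-03] [-0.36046953 -0.44215682 -1.57369824] 0.05314788318260089
stem [0.5179 0.5392] 0.5286 ymax 0.3204 60
collar [0.5054 0.5503] 0.5279 ymax 0.3327 142
lip [0.4977 0.5608] 0.5292 ymax 0.337 194
```

View pics/crop6.png

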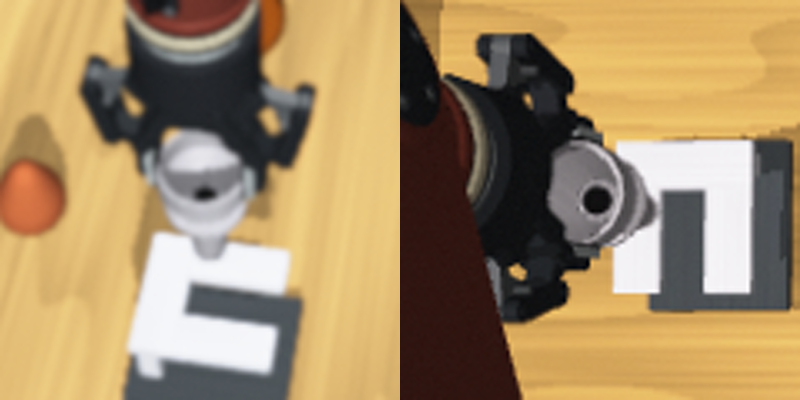

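Call:
play_rows(commands=[[[0, 0, 1], [0, 0, 0]], [[0, 0, 1.5], [0, 0, 0]], [[0, 0, 1.5], [0, 0, 0]], [[0, 0, 1], [0, 0, 0]], [[0, 0, 0.5], [0, 0, 0]], [[0, 0, 0], [0, 0, 0]], [[0, 0, 0], [0, 0, 0]]])

```text
time: 9.1
ee_pos: [0.5316, 0.3079, 0.2165]
eef_rot: [-3.141, -0.0, -0.001]
ft_force: [0.3, 0.1, -1.1]
gripper_width: 0.0532
```

```bash
python3 fun.py 7; python3 - <<'E'
from h import *
d=ld('top7');P=cloud(d)
m=(abs(P[...,1]-.307)<.045)&(abs(P[...,0]-.53)<.045)&(P[...,2]>.205-.01)&(P[...,2]<.225)
q=P[m];print(len(q),q.min(0),q.max(0),cv2.minEnclosingCircle((q[:,:2]*1000).astype(np.float32)))
E
```

```text
[0.53156295 0.30785928 0.21652536] [-3.14132109e+00 -4.94223343e-04 -6.59892370e-04] [ 0.26551469  0.07349359 -1.14212498] 0.05320319924680638
stem [0.5191 0.539 ] 0.5291 ymax 0.3197 47
collar [0.5061 0.5513] 0.5287 ymax 0.3323 120
lip [0.4985 0.5641] 0.5313 ymax 0.3355 169
220 [0.49314245 0.27843757 0.19515583] [0.57386651 0.31993348 0.22493163] ((533.5045166015625, 300.16259765625), 40.3621940612793)
```

View pics/crop7.png

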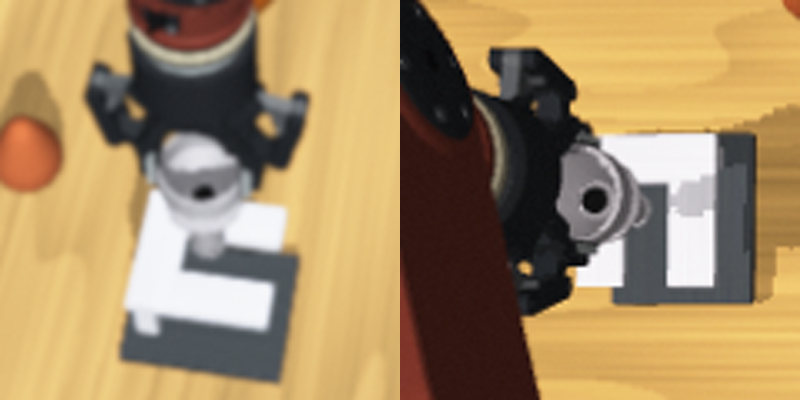

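The stem sits over the notch, with its axis at about (0.529, 0.3077) and the notch centre at y = 0.307. I continue down.

Call:
play_rows(commands=[[[0, 0, 0.8], [0, 0, 0]], [[0, 0, 0.8], [0, 0, 0]], [[0, 0, 0.8], [0, 0, 0]], [[0, 0, 0.6], [0, 0, 0]], [[0, 0, 0], [0, 0, 0]]])

```text
time: 9.7
ee_pos: [0.5302, 0.3072, 0.1843]
eef_rot: [3.14, 0.003, -0.001]
ft_force: [0.2, -0.4, -2.0]
gripper_width: 0.0531
```

Call:
play_rows(commands=[[[0, 0, 1], [0, 0, 0]], [[0, 0, 1], [0, 0, 0]], [[0, 0, 1], [0, 0, 0]], [[0, 0, 1], [0, 0, 0]], [[0, 0, 0.3], [0, 0, 0]], [[0, 0, 0], [0, 0, 0]], [[0, 0, 0], [0, 0, 0]]])

```text
time: 10.4
ee_pos: [0.5315, 0.3078, 0.1435]
eef_rot: [-3.141, -0.0, -0.001]
ft_force: [0.9, -0.0, -2.1]
gripper_width: 0.0531
```

```bash
python3 fun.py 8
```

```text
[0.53150011 0.30780731 0.14348388] [-3.14143252e+00 -3.39208475e-04 -6.65993248e-04] [ 0.87095247 -0.02759369 -2.13048659] 0.053142961445668595
stem [0.4896 0.5744] 0.532 ymax 0.3445 18
collar [0.5068 0.5502] 0.5285 ymax 0.3319 101
lip [0.4947 0.5688] 0.5317 ymax 0.3357 131
```

View pics/crop8.png

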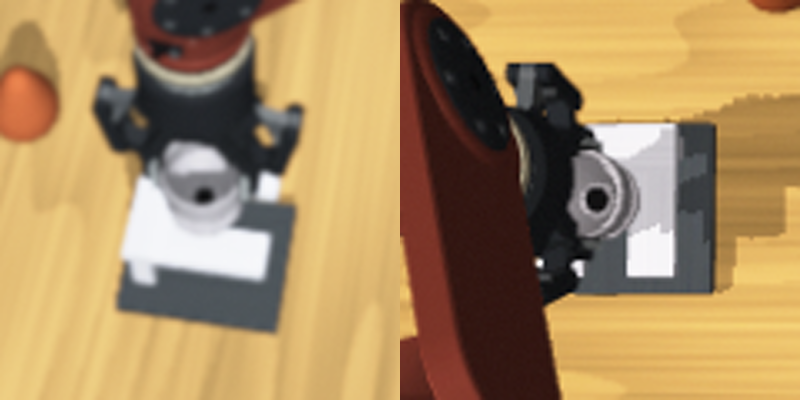

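Now small steps down until the collar touches.

Call:
play_rows(commands=[[[0, 0, 0.3], [0, 0, 0]], [[0, 0, 0.2], [0, 0, 0]], [[0, 0, 0], [0, 0, 0]]])

```text
time: 10.8
ee_pos: [0.531, 0.3076, 0.138]
eef_rot: [3.141, 0.001, -0.001]
ft_force: [1.0, -0.4, -1.5]
gripper_width: 0.0535
```

Call:
play_rows(commands=[[[0, 0, 0.1], [0, 0, 0]], [[0, 0, 0], [0, 0, 0]]])

```text
time: 11.0
ee_pos: [0.5313, 0.3077, 0.1373]
eef_rot: [-3.142, -0.0, -0.001]
ft_force: [-0.2, -0.4, -2.2]
gripper_width: 0.0535
```

Call:
play_rows(commands=[[[0, 0, 0.1], [0, 0, 0]], [[0, 0, 0.1], [0, 0, 0]], [[0, 0, 0], [0, 0, 0]]])

```text
time: 11.3
ee_pos: [0.5314, 0.3079, 0.1371]
eef_rot: [-3.142, 0.0, -0.001]
ft_force: [-3.5, -1.0, 6.6]
gripper_width: 0.0534
```

The collar is on the plate: 6.6 N upward at z = 0.137. I release.

Call:
play_rows(commands=[[[0, 0, 0], [0, 0, 0]], [[0, 0, 0], [0, 0, 0]], [[0, 0, 0], [0, 0, 0]], [[0, 0, 0], [0, 0, 0]], [[0, 0, 0], [0, 0, 0]], [[0, 0, 0], [0, 0, 0]], [[0, 0, 0], [0, 0, 0]]], hand=1)

```text
time: 12.0
ee_pos: [0.5313, 0.3077, 0.1352]
eef_rot: [3.142, 0.0, -0.001]
ft_force: [-0.3, -0.3, -0.3]
gripper_width: 0.0853
```

Call:
play_rows(commands=[[[0, 0, -1], [0, 0, 0]], [[0, 0, -2], [0, 0, 0]], [[0, 0, -3], [0, 0, 0]], [[0, 0, -3], [0, 0, 0]], [[0, 0, -3], [0, 0, 0]], [[0, 4, -2], [0, 0, 0]], [[0, 4.5, 0], [0, 0, 0]], [[0, 4.5, 0], [0, 0, 0]], [[0, 4, 0], [0, 0, 0]], [[0, 0, 0], [0, 0, 0]]])

```text
time: 13.0
ee_pos: [0.5314, 0.1336, 0.2764]
eef_rot: [3.14, -0.001, -0.006]
ft_force: [-0.3, 1.1, 0.3]
gripper_width: 0.0858
```

```bash
python3 - <<'E'
from h import *
o=status.get_obs();print(o['ee_pos'],o['gripper_width'])
a=grab('side','side9');b=grab('top','top9')
cv2.imwrite('pics/crop9.png',np.hstack([cv2.resize(a['img'][230:350,230:350,::-1],(400,400),interpolation=cv2.INTER_CUBIC),cv2.resize(b['img'][150:250,150:250,::-1],(400,400),interpolation=cv2.INTER_CUBIC)]))
for n,d in(('s',a),('t',b)):
    P=cloud(d);m=(abs(P[...,1]-.307)<.05)&(abs(P[...,0]-.531)<.05)&(P[...,2]>.12)&(P[...,2]<.142)
    q=P[m];print(n,cv2.minEnclosingCircle((q[:,:2]*1000).astype(np.float32)),np.percentile(q[:,2],[5,98]))
    # flask mouth
    for lo,hi in((.122,.140),):
        m=(abs(P[...,1])<.04)&(abs(P[...,0]-.582)<.04)&(P[...,2]>lo)&(P[...,2]<hi)
        q=P[m]
        if len(q)>4: print('mouth',n,len(q),cv2.minEnclosingCircle((q[:,:2]*1000).astype(np.float32)),q.mean(0))
E
```

```text
[0.53138734 0.13361864 0.27638437] 0.08576398972271922
s ((531.4766845703125, 308.4861755371094), 30.203811645507812) [0.12104204 0.13637777]
mouth s 112 ((576.8646240234375, -0.8887786269187927), 24.57210350036621) [0.57825943 0.00069489 0.12745595]
t ((511.9271240234375, 294.7454833984375), 13.63889217376709) [0.1233543  0.13655123]
mouth t 141 ((580.6346435546875, -0.7587816715240479), 22.47970199584961) [ 0.58120613 -0.00073324  0.12923621]
```

View pics/crop9.png

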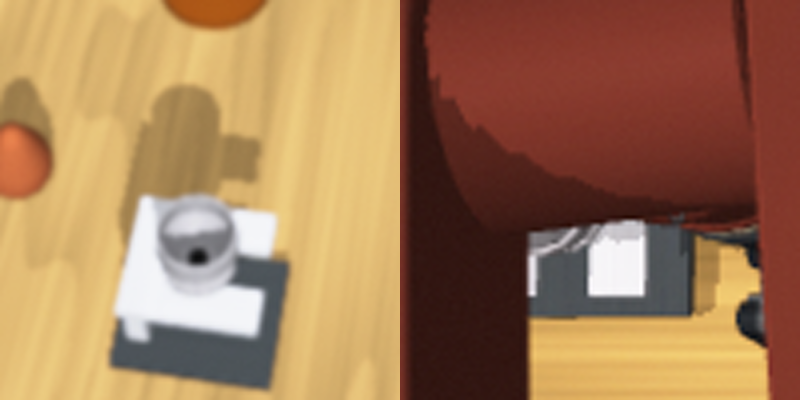

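View pics/top9.png

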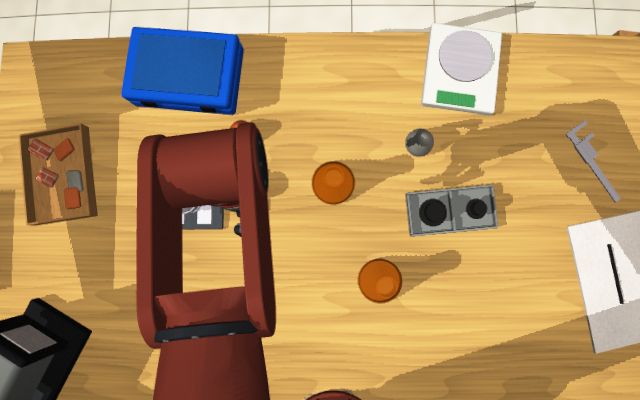

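The funnel hangs upright in the notch, with its lip centred near (0.5315, 0.308). Next is a close look at the open mouth.

```bash
python3 - <<'E'
from h import *
a=ld('side9');b=ld('top9')
cv2.imwrite('pics/crop10.png',np.hstack([cv2.resize(a['img'][170:245,265:325,::-1],(400,500),interpolation=cv2.INTER_CUBIC),cv2.resize(b['img'][155:210,310:354,::-1],(400,500),interpolation=cv2.INTER_CUBIC)]))
P=cloud(b)
for lo in(.1,.115,.125,.128):
    m=(abs(P[...,1])<.05)&(abs(P[...,0]-.582)<.05)&(P[...,2]>lo)
    c,_=cv2.findContours(m.astype(np.uint8),0,1);c=max(c,key=cv2.contourArea)
    w=plane(b,c[:,0].astype(float),.130)
    print(lo,m.sum(),cv2.minEnclosingCircle((w[:,:2]*1000).astype(np.float32)),w.min(0)[:2],w.max(0)[:2], P[m].mean(0))
# foot outline
m=(abs(P[...,1])<.07)&(abs(P[...,0]-.582)<.07)&(P[...,2]>.008)
q=P[m];print('foot',cv2.minEnclosingCircle((q[:,:2]*1000).astype(np.float32)))
P=cloud(a);m=(abs(P[...,1])<.07)&(abs(P[...,0]-.582)<.07)&(P[...,2]>.010)
q=P[m];print('foot s',q.min(0),q.max(0))
for z in np.arange(.01,.14,.01):
    q=P[m&(abs(P[...,2]-z)<.005)]
    if len(q): print(z,q[:,0].min(),q[:,0].max(),(q[:,0].min()+q[:,0].max())/2,np.percentile(q[:,1],97))
E
```

```text
0.1 187 ((579.2394409179688, -1.3815923929214478), 23.64838218688965) [ 0.55700095 -0.02174779] [0.60210802 0.02097631] [ 0.58102293 -0.00086869  0.12495889]
0.115 157 ((579.8084106445312, -0.7329044342041016), 22.9381103515625) [ 0.55701939 -0.02174779] [0.60210802 0.02097631] [ 0.58088076 -0.00102045  0.12808448]
0.125 134 ((580.2738037109375, -0.7935101389884949), 22.500505447387695) [ 0.55904636 -0.02174779] [0.60210802 0.02097631] [ 0.58063034 -0.00075537  0.12954778]
0.128 110 ((580.5782470703125, -0.7078424096107483), 22.27617073059082) [ 0.55905258 -0.02174779] [0.60210802 0.02097366] [ 0.58033062 -0.00131366  0.13011561]
foot ((581.08349609375, -0.8031001687049866), 50.01596450805664)
foot s [ 0.52875383 -0.0244674   0.01005698] [0.62872564 0.05255381 0.13416427]
0.01 0.5288088297723194 0.6189874809875171 0.5738981553799183 0.049404126190031254
0.02 0.5287538256608084 0.628725635483145 0.5787397305719767 0.05041752932288326
0.03 0.5324973731723096 0.6253398933667478 0.5789186332695286 0.048201674793666105
0.04 0.5344685093658319 0.6211316601612631 0.5778000847635475 0.04320285614011815
0.05 0.5395680237097986 0.6179071362016149 0.5787375799557067 0.04009565042812518
0.060000000000000005 0.5425284724550951 0.614739606149826 0.5786340393024605 0.03635835452525596
0.06999999999999999 0.5464279058748234 0.6098692011499174 0.5781485535123704 0.03235617213979542
0.08 0.5476698486333826 0.6062025230442625 0.5769361858388226 0.026936051079485268
0.09 0.5529705087807069 0.6039766793113727 0.5784735940460397 0.02517464835600152
0.09999999999999999 0.5561902075167652 0.5997611607897295 0.5779756841532473 0.02254917939264196
0.11 0.555961044625995 0.5993178030054604 0.5776394238157277 0.022260554683584257
0.12 0.5565864036796018 0.5986440382892455 0.5776152209844236 0.02235161296526511
0.13 0.5564568277724439 0.6009372263165753 0.5786970270445095 0.021673100101891406
```

View pics/crop10.png

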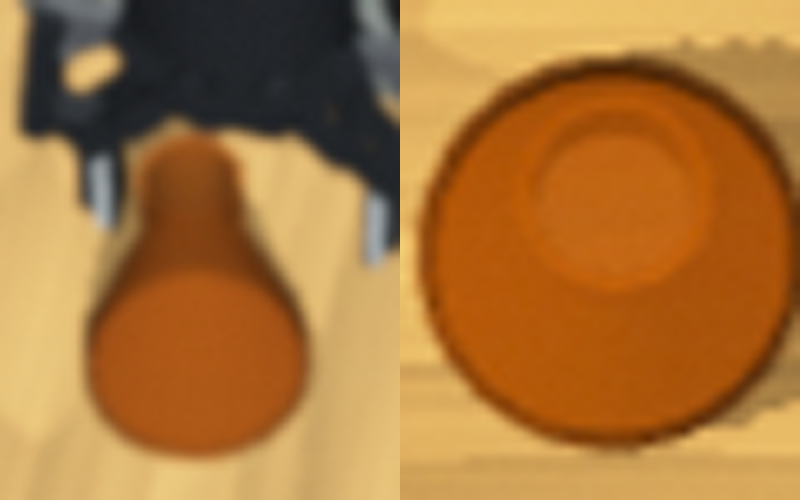

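The flask mouth is at about (0.580, -0.001), with its foot circle at (0.581, -0.001), so the flask has hardly moved. Now the small stopper, at about (0.518, -0.3195).

Call:
play_rows(commands=[[[0, 3, 0], [0, 0, 0]], [[-0.2, 4.8, 0], [0, 0, 0]], [[-0.2, 4.8, 0], [0, 0, 0]], [[-0.2, 4.8, 0], [0, 0, 0]], [[-0.2, 4.8, 0], [0, 0, 0]], [[-0.2, 4.8, 0], [0, 0, 0]], [[-0.2, 4.8, 0], [0, 0, 0]], [[-0.1, 4.8, 0], [0, 0, 0]], [[0, 4.8, 0], [0, 0, 0]], [[0, 3.7, 0], [0, 0, 0]]])

```text
time: 14.1
ee_pos: [0.5188, -0.3148, 0.2757]
eef_rot: [3.141, -0.001, -0.0]
ft_force: [0.1, 0.7, 0.5]
gripper_width: 0.0853
```

Call:
play_rows(commands=[[[0, 0, 0], [0, 0, 0]], [[0, 0, 3], [0, 0, 0]], [[0, 0, 4], [0, 0, 0]], [[0, 0, 3], [0, 0, 0]], [[0, 0, 2], [0, 0, 0]], [[0, 0, 0], [0, 0, 0]], [[0, 0, 0], [0, 0, 0]]])

```text
time: 14.8
ee_pos: [0.5187, -0.3119, 0.1555]
eef_rot: [-3.141, 0.0, 0.001]
ft_force: [0.3, -1.6, 0.4]
gripper_width: 0.0854
```

```bash
python3 - <<'E'
from h import *
o=status.get_obs();print(o['ee_pos'],o['eef_rot'],o['gripper_width'])
a=grab('side','side11');b=grab('top','top11')
cv2.imwrite('pics/crop11.png',np.hstack([cv2.resize(a['img'][80:200,270:390,::-1],(400,400),interpolation=cv2.INTER_CUBIC),cv2.resize(b['img'][150:270,400:520,::-1],(400,400),interpolation=cv2.INTER_CUBIC)]))
P=cloud(a);T=o['ee_pos']
m=(abs(P[...,1]-T[1])<.05)&(abs(P[...,0]-T[0])<.1)
for z in np.arange(T[2]-.02,T[2]+.03,.008):
    q=P[m&(abs(P[...,2]-z)<.004)]
    l=q[q[:,0]<T[0]];r=q[q[:,0]>T[0]]
    f=lambda a:(a[:,0].min().round(4),a[:,0].max().round(4),a[:,1].max().round(4),len(a)) if len(a) else None
    print(z.round(3),f(l),f(r))
m=(P[...,2]>.060)&(P[...,2]<.075)&(np.hypot(P[...,0]-.517,P[...,1]+.319)<.04)
if m.sum()>3: print('knob',m.sum(),cv2.minEnclosingCircle((P[m][:,:2]*1000).astype(np.float32)))
E
```

```text
[ 0.51871838 -0.31190498  0.15554142] [-3.14095378e+00  7.82452325e-05  1.13375196e-03] 0.08540471472372282
0.136 None None
0.144 None (np.float64(0.5619), np.float64(0.5633), np.float64(-0.3026), 2)
0.152 (np.float64(0.4647), np.float64(0.4736), np.float64(-0.3002), 8) (np.float64(0.5615), np.float64(0.5695), np.float64(-0.3017), 8)
0.16 (np.float64(0.4625), np.float64(0.4741), np.float64(-0.2972), 11) (np.float64(0.5606), np.float64(0.5735), np.float64(-0.3019), 10)
0.168 (np.float64(0.4628), np.float64(0.4746), np.float64(-0.2999), 9) (np.float64(0.5614), np.float64(0.5742), np.float64(-0.2977), 12)
0.176 (np.float64(0.4631), np.float64(0.4753), np.float64(-0.3008), 8) (np.float64(0.5609), np.float64(0.5736), np.float64(-0.2982), 9)
0.184 (np.float64(0.4554), np.float64(0.4753), np.float64(-0.2984), 13) (np.float64(0.561), np.float64(0.5803), np.float64(-0.2969), 10)
knob 59 ((518.434326171875, -318.3597412109375), 17.12363052368164)
```

View pics/crop11.png

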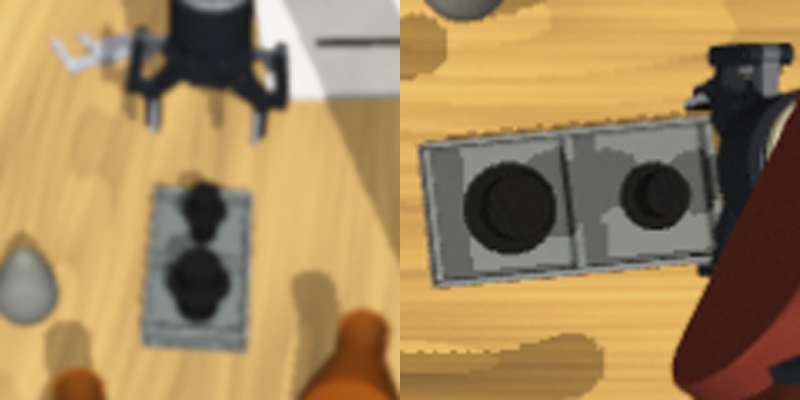

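Call:
play_rows(commands=[[[0, 0.7, 1], [0, 0, 0]], [[0, 0, 2], [0, 0, 0]], [[0, 0, 2], [0, 0, 0]], [[0, 0, 2], [0, 0, 0]], [[0, 0, 1.2], [0, 0, 0]], [[0, 0, 0.4], [0, 0, 0]], [[0, 0, 0], [0, 0, 0]], [[0, 0, 0], [0, 0, 0]]])

```text
time: 15.7
ee_pos: [0.5186, -0.321, 0.0704]
eef_rot: [3.14, -0.002, -0.001]
ft_force: [-0.4, 0.6, 0.4]
gripper_width: 0.0851
```

```bash
python3 - <<'E'
from h import *
o=status.get_obs();print(o['ee_pos'],o['eef_rot'],o['ft_force'])
a=grab('side','side12')
cv2.imwrite('pics/crop12.png',cv2.resize(a['img'][90:190,290:370,::-1],(480,600),interpolation=cv2.INTER_CUBIC))
E
```

```text
[ 0.51862311 -0.32098922  0.07042856] [ 3.14024888e+00 -1.64902053e-03 -7.53411260e-04] [-0.38091686  0.60503407  0.43753139]
```

View pics/crop12.png

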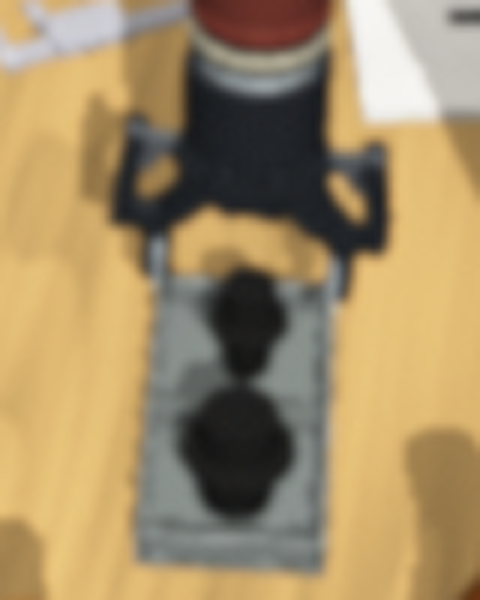

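The fingers stand either side of the small stopper's knob, at about (246,295) in the crop. Closing.

Call:
play_rows(commands=[[[0, -0.1, 0], [0, 0, 0]], [[0, 0, 0], [0, 0, 0]], [[0, 0, 0], [0, 0, 0]], [[0, 0, 0], [0, 0, 0]], [[0, 0, 0], [0, 0, 0]], [[0, 0, 0], [0, 0, 0]], [[0, 0, 0], [0, 0, 0]], [[0, 0, 0], [0, 0, 0]], [[0, 0, 0], [0, 0, 0]]], hand=-1)

```text
time: 16.65
ee_pos: [0.518, -0.3195, 0.0697]
eef_rot: [3.141, -0.0, -0.001]
ft_force: [-0.9, -0.1, 4.8]
gripper_width: 0.0273
```

```bash
python3 - <<'E'
from h import *
o=status.get_obs();print(o['ee_pos'],o['eef_rot'],o['ft_force'],o['gripper_width'])
a=grab('side','side13')
cv2.imwrite('pics/crop13.png',cv2.resize(a['img'][90:190,290:370,::-1],(480,600),interpolation=cv2.INTER_CUBIC))
E
```

```text
[ 0.51803213 -0.31950291  0.06972959] [ 3.14118760e+00 -3.30582282e-04 -6.70828265e-04] [-0.89951288 -0.13340934  4.76456926] 0.027322308443303057
```

View pics/crop13.png

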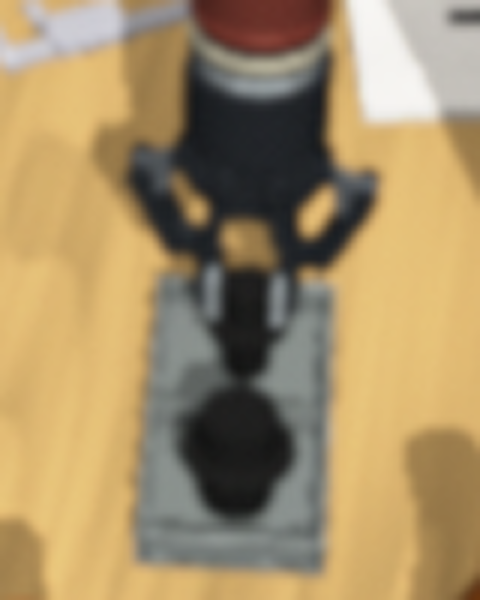

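Call:
play_rows(commands=[[[0, 0, -0.5], [0, 0, 0]], [[0, 0, -1], [0, 0, 0]], [[0, 0, -2], [0, 0, 0]], [[0, 0, -3], [0, 0, 0]], [[0, 0, -3], [0, 0, 0]], [[0, 0, -3], [0, 0, 0]], [[0, 0, -3], [0, 0, 0]], [[0, 0, -1.5], [0, 0, 0]], [[0, 0, 0], [0, 0, 0]]])

```text
time: 17.6
ee_pos: [0.5193, -0.3203, 0.2427]
eef_rot: [3.138, -0.005, -0.001]
ft_force: [0.1, -0.1, 0.1]
gripper_width: 0.0276
```

Call:
play_rows(commands=[[[0.4, -2, 0], [0, 0, 0]], [[0.8, -4, 0], [0, 0, 0]], [[0.8, -4, 0], [0, 0, 0]], [[0.8, -4, 0], [0, 0, 0]], [[0.8, -4, 0], [0, 0, 0]], [[0.8, -4, 0], [0, 0, 0]], [[0.8, -4, 0], [0, 0, 0]], [[0.7, -3.9, 0], [0, 0, 0]], [[0.3, -2, 0], [0, 0, 0]], [[0, 0, 0], [0, 0, 0]]])

```text
time: 18.6
ee_pos: [0.5789, 0.0027, 0.2366]
eef_rot: [-3.14, 0.004, 0.003]
ft_force: [-0.7, 0.4, -0.3]
gripper_width: 0.0278
```

```bash
cat > st.py <<'E'
from h import *
import sys
n=sys.argv[1]
o=status.get_obs();T=o['ee_pos'];print(T,o['eef_rot'],o['ft_force'],o['gripper_width'])
a=grab('side','side'+n);P=cloud(a)
g=a['img'].max(2)
for nm,lo,hi,r in(('plug',-.062,-.040,.015),('flange',-.033,-.026,.023)):
    k=(abs(P[...,1]-T[1])<.035)&(abs(P[...,0]-T[0])<.035)&(P[...,2]>T[2]+lo)&(P[...,2]<T[2]+hi)&(g<70)
    q=P[k]
    if len(q)>5:
        pc=np.percentile(q[:,0],[1,99]);print(nm,pc.round(4),pc.mean().round(4),'y',(np.percentile(q[:,1],96)-r).round(4),len(q))
k=(abs(P[...,1])<.05)&(abs(P[...,0]-.58)<.05)&(P[...,2]>.095)&(P[...,2]<.128)&(a['img'][...,0]>a['img'][...,2]*2.+20)
q=P[k];pc=np.percentile(q[:,0],[1,99]);print('neck',pc.round(4),pc.mean().round(4),'y',(np.percentile(q[:,1],96)-.0225).round(4),len(q))
u=proj(a,[T[0],T[1],.14])[0].astype(int)
cv2.imwrite(f'pics/crop{n}.png',cv2.resize(a['img'][u[1]-50:u[1]+50,u[0]-50:u[0]+50,::-1],(600,600),interpolation=cv2.INTER_CUBIC))
E
python3 st.py 14
```

```text
[0.57885334 0.00269641 0.23662694] [-3.14010752  0.00416254  0.00325758] [-0.71108725  0.435342   -0.28839322] 0.027764162019948226
plug [0.5642 0.5846] 0.5744 y 0.0018 37
flange [0.5606 0.5937] 0.5772 y -0.0004 39
neck [0.5564 0.5996] 0.578 y 0.0003 232
```

View pics/crop14.png

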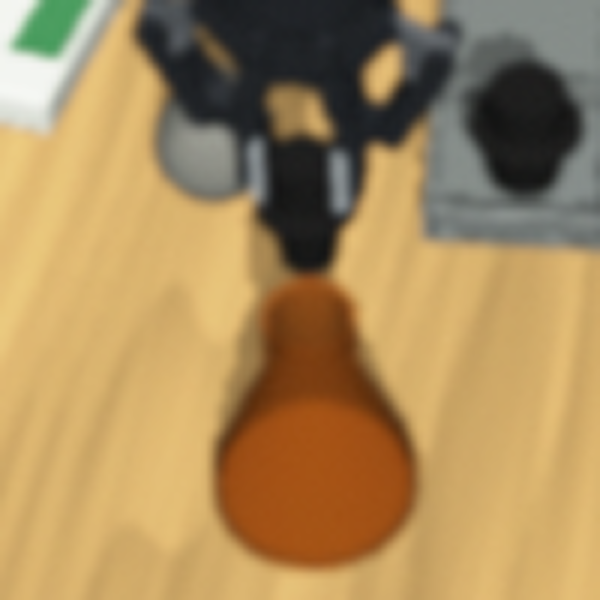

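```bash
cat > ed.py <<'E'
from h import *
import sys
n=sys.argv[1]
o=status.get_obs();T=o['ee_pos'];print(T,o['eef_rot'],o['gripper_width'])
d=grab('side','side'+n);img=d['img'].astype(float)
S=cv2.GaussianBlur(img,(1,3),0)
def onY(uv,y):
    O,r,_=rays(d,uv);return O+r*((y-O[1])/r[:,1])[:,None]
def edges(v,chan,th,c0,w,inside_low):
    r=chan[v];e=[]
    s=-1 if inside_low else 1
    i=c0
    while i>c0-w and s*(r[i]-th)>0:i-=1
    e.append(i+(th-r[i])/(r[i+1]-r[i]))
    i=c0
    while i<c0+w and s*(r[i]-th)>0:i+=1
    e.append(i-1+(th-r[i-1])/(r[i]-r[i-1]))
    return e
lum=S.max(2)
for z in np.arange(T[2]-.066,T[2]-.026,.004):
    u,v=proj(d,[T[0],T[1]+.018,z])[0]; v=int(round(v));c=int(round(u))
    if lum[v,c]>80: print('-',v);continue
    e=edges(v,lum,105,c,14,True); p=onY([[e[0],v],[e[1],v]],T[1])
    print('stop v',v,np.round(e,1),'x',p[:,0].round(4),'mid',p[:,0].mean().round(4),'w',abs(p[0,0]-p[1,0]).round(4))
b=S[...,2]
for z in(.124,.118,.112,.106):
    u,v=proj(d,[.579,.022,z])[0];v=int(round(v));c=int(round(u))
    e=edges(v,b,62,c,16,True);p=onY([[e[0],v],[e[1],v]],0.0)
    print('neck v',v,np.round(e,1),'x',p[:,0].round(4),'mid',p[:,0].mean().round(4),'w',abs(p[0,0]-p[1,0]).round(4))
E
python3 ed.py 15
```

```text
[0.57884214 0.00101044 0.23683615] [-3.14146751e+00  4.07187867e-03  2.06928379e-03] 0.027477273746826278
- 191
- 190
- 189
- 188
stop v 187 [289.  296.6] x [0.5879 0.5672] mid 0.5776 w 0.0207
stop v 186 [288.5 297. ] x [0.5891 0.5661] mid 0.5776 w 0.023
stop v 185 [288.2 297.3] x [0.5897 0.5652] mid 0.5775 w 0.0244
stop v 184 [287.9 297.6] x [0.5904 0.5645] mid 0.5774 w 0.0259
stop v 183 [287.4 297.8] x [0.5915 0.5638] mid 0.5777 w 0.0277
stop v 182 [286.5 298.1] x [0.5937 0.5629] mid 0.5783 w 0.0308
stop v 181 [285.6 298.6] x [0.5961 0.5616] mid 0.5788 w 0.0345
neck v 203 [284.5 302.2] x [0.6028 0.5532] mid 0.578 w 0.0496
neck v 205 [284.  303.2] x [0.6044 0.5505] mid 0.5775 w 0.0539
neck v 206 [283.4 303.8] x [0.6065 0.5488] mid 0.5776 w 0.0577
neck v 208 [282.1 305.1] x [0.6105 0.5452] mid 0.5779 w 0.0653
```

The side view puts the stopper mid-line at x = 0.5776 and the neck at 0.5778, so they are aligned. I trim y by 1 mm and descend to just above the rim.

Call:
play_rows(commands=[[[0.05, 0.1, 0.5], [0, 0, 0]], [[0, 0, 1], [0, 0, 0]], [[0, 0, 1], [0, 0, 0]], [[0, 0, 0.8], [0, 0, 0]], [[0, 0, 0], [0, 0, 0]], [[0, 0, 0], [0, 0, 0]], [[0, 0, 0], [0, 0, 0]]])

```text
time: 19.4
ee_pos: [0.5809, -0.0014, 0.2067]
eef_rot: [3.141, -0.001, -0.001]
ft_force: [-0.2, 0.9, 0.0]
gripper_width: 0.0275
```

```bash
python3 ed.py 16; python3 st.py 17
```

```text
[ 0.58094833 -0.00141346  0.20674612] [ 3.14149986e+00 -9.17761137e-04 -7.66502436e-04] 0.027450686382347874
- 198
- 197
- 196
stop v 195 [288.5 296.7] x [0.5907 0.5681] mid 0.5794 w 0.0226
stop v 194 [288.2 297.4] x [0.5913 0.5662] mid 0.5788 w 0.0251
stop v 193 [288.1 297.4] x [0.5917 0.566 ] mid 0.5789 w 0.0256
stop v 192 [287.8 297.3] x [0.5923 0.5662] mid 0.5793 w 0.026
stop v 191 [287.4 297.2] x [0.5931 0.5664] mid 0.5798 w 0.0267
stop v 190 [287.  297.2] x [0.5941 0.5663] mid 0.5802 w 0.0278
stop v 189 [286.4 297.4] x [0.5958 0.5657] mid 0.5807 w 0.0301
stop v 188 [285.4 297.9] x [0.5982 0.5643] mid 0.5813 w 0.034
neck v 203 [284.6 302.1] x [0.6025 0.5534] mid 0.578 w 0.0491
neck v 205 [284.1 303.1] x [0.6044 0.5507] mid 0.5776 w 0.0537
neck v 206 [283.5 303.8] x [0.6063 0.5489] mid 0.5776 w 0.0574
neck v 208 [282.1 305.1] x [0.6104 0.5453] mid 0.5779 w 0.0652
[ 0.58105507 -0.00136311  0.20696647] [ 3.14146592e+00 -1.28606286e-03 -6.85894746e-04] [0.28770577 0.00135487 0.72948582] 0.027274271284673083
plug [0.5679 0.5883] 0.5781 y -0.0018 34
flange [0.5654 0.5956] 0.5805 y -0.003 43
neck [0.5566 0.5992] 0.5779 y -0.0006 195
```

View pics/crop17.png

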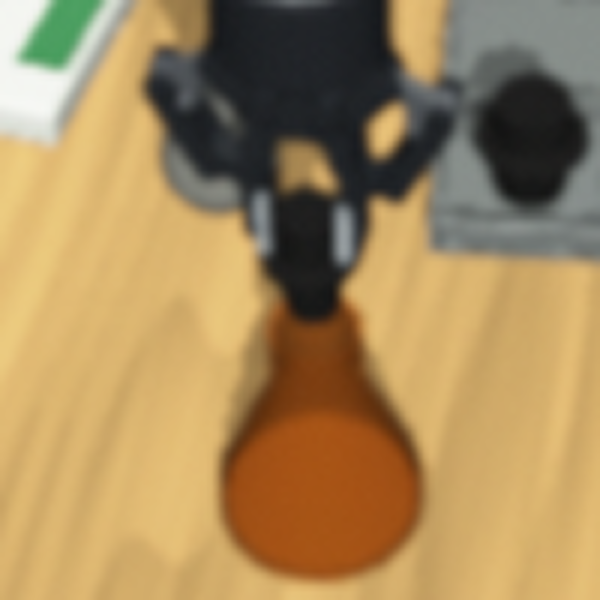

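Call:
play_rows(commands=[[[-0.1, -0.15, 0], [0, 0, 0]], [[0, 0, 0.5], [0, 0, 0]], [[0, 0, 0], [0, 0, 0]], [[0, 0, 0], [0, 0, 0]], [[0, 0, 0], [0, 0, 0]], [[0, 0, 0], [0, 0, 0]]])

```text
time: 20.1
ee_pos: [0.5797, 0.0002, 0.2014]
eef_rot: [3.142, -0.0, -0.001]
ft_force: [-0.9, -0.1, -0.3]
gripper_width: 0.0275
```

```bash
python3 ed.py 18; python3 st.py 19
```

```text
[5.79652783e-01 1.79507666e-04 2.01386499e-01] [ 3.14157707e+00 -1.69196958e-04 -6.91877531e-04] 0.027484274355491757
- 200
- 199
- 198
stop v 197 [288.2 298. ] x [0.5916 0.5644] mid 0.578 w 0.0272
stop v 196 [287.9 298.4] x [0.5922 0.5633] mid 0.5777 w 0.029
stop v 195 [287.8 298.5] x [0.5922 0.5629] mid 0.5775 w 0.0294
stop v 194 [287.9 298.4] x [0.5919 0.5631] mid 0.5775 w 0.0288
stop v 193 [287.9 298.2] x [0.5918 0.5636] mid 0.5777 w 0.0282
stop v 192 [287.6 298. ] x [0.5924 0.5639] mid 0.5782 w 0.0285
stop v 191 [287.  298.1] x [0.5939 0.5636] mid 0.5788 w 0.0303
stop v 190 [286.2 298.5] x [0.5959 0.5626] mid 0.5792 w 0.0334
neck v 203 [284.6 302.1] x [0.6026 0.5534] mid 0.578 w 0.0492
neck v 205 [284.1 303.1] x [0.6043 0.5507] mid 0.5775 w 0.0536
neck v 206 [283.5 303.7] x [0.6063 0.549 ] mid 0.5776 w 0.0573
neck v 208 [282.2 305.1] x [0.6103 0.5453] mid 0.5778 w 0.065
[5.79670907e-01 1.22281186e-04 2.01407973e-01] [ 3.14158555e+00 -2.08798356e-04 -7.86190727e-04] [-0.08917075  0.30030165 -0.30983518] 0.02795287976929776
plug [0.5658 0.587 ] 0.5764 y -0.001 38
flange [0.5619 0.5933] 0.5776 y -0.0016 41
neck [0.5563 0.5992] 0.5777 y 0.0003 189
```

View pics/crop19.png

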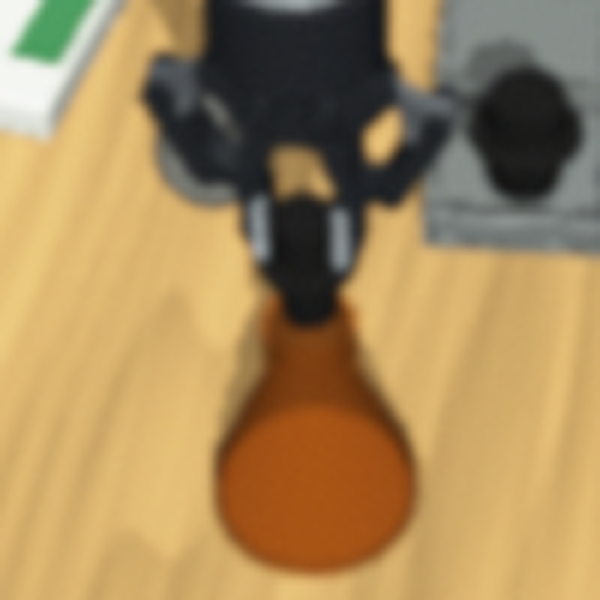

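Aligned in x to within about 0.5 mm, and in y to 1 mm or so. I lower it in steps and watch the force.

Call:
play_rows(commands=[[[0, 0, 0.5], [0, 0, 0]], [[0, 0, 0.5], [0, 0, 0]], [[0, 0, 0.5], [0, 0, 0]], [[0, 0, 0], [0, 0, 0]], [[0, 0, 0], [0, 0, 0]]])

```text
time: 20.7
ee_pos: [0.5793, 0.0002, 0.1858]
eef_rot: [-3.141, 0.001, -0.001]
ft_force: [0.2, -0.3, -0.6]
gripper_width: 0.0274
```

Call:
play_rows(commands=[[[0, 0, 0.4], [0, 0, 0]], [[0, 0, 0.4], [0, 0, 0]], [[0, 0, 0.2], [0, 0, 0]], [[0, 0, 0], [0, 0, 0]], [[0, 0, 0], [0, 0, 0]]])

```text
time: 21.2
ee_pos: [0.5796, 0.0002, 0.1763]
eef_rot: [-3.142, 0.0, -0.001]
ft_force: [0.1, -0.1, -0.3]
gripper_width: 0.0275
```

```bash
python3 st.py 20
```

```text
[5.79565027e-01 1.76395335e-04 1.76250207e-01] [-3.14158357e+00  8.71710863e-05 -6.67731620e-04] [ 0.0919225  -0.06371137 -0.2878408 ] 0.027513923954912044
plug [0.5642 0.5899] 0.577 y -0.0013 22
flange [0.561  0.5936] 0.5773 y -0.0014 44
neck [0.5563 0.5995] 0.5779 y 0.0001 138
```

View pics/crop20.png

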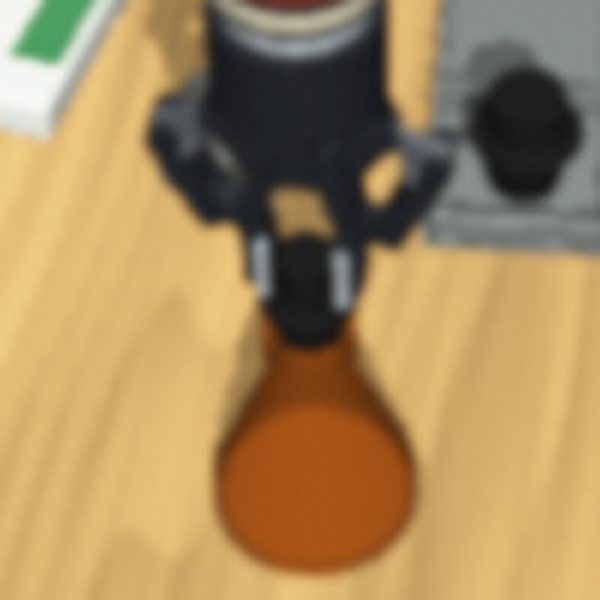

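Call:
play_rows(commands=[[[0, 0, 0.3], [0, 0, 0]], [[0, 0, 0.3], [0, 0, 0]], [[0, 0, 0.3], [0, 0, 0]], [[0, 0, 0.1], [0, 0, 0]], [[0, 0, 0], [0, 0, 0]]])

```text
time: 21.75
ee_pos: [0.5793, 0.0002, 0.1659]
eef_rot: [-3.141, 0.001, -0.001]
ft_force: [-0.1, 0.2, 0.5]
gripper_width: 0.0274
```

Call:
play_rows(commands=[[[0, 0, 0.1], [0, 0, 0]], [[0, 0, 0.1], [0, 0, 0]], [[0, 0, 0], [0, 0, 0]], [[0, 0, 0], [0, 0, 0]]])

```text
time: 22.15
ee_pos: [0.5796, 0.0002, 0.1643]
eef_rot: [-3.142, 0.0, -0.001]
ft_force: [-0.5, -0.8, 0.2]
gripper_width: 0.0269
```

Call:
play_rows(commands=[[[0, 0, 0.1], [0, 0, 0]], [[0, 0, 0], [0, 0, 0]], [[0, 0, 0], [0, 0, 0]]])

```text
time: 22.45
ee_pos: [0.5796, 0.0002, 0.1633]
eef_rot: [-3.142, 0.0, -0.001]
ft_force: [-0.1, -0.0, -0.5]
gripper_width: 0.0274
```

Call:
play_rows(commands=[[[0, 0, 0.1], [0, 0, 0]], [[0, 0, 0], [0, 0, 0]], [[0, 0, 0], [0, 0, 0]]])

```text
time: 22.75
ee_pos: [0.5797, 0.0002, 0.1629]
eef_rot: [3.142, -0.0, -0.001]
ft_force: [-2.6, 0.3, 3.9]
gripper_width: 0.027
```

The flange touches the rim at z = 0.1629, where 0.1627 was expected, with 3.9 N. I open and withdraw straight up.

Call:
play_rows(commands=[[[0, 0, 0], [0, 0, 0]], [[0, 0, 0], [0, 0, 0]], [[0, 0, 0], [0, 0, 0]], [[0, 0, 0], [0, 0, 0]], [[0, 0, 0], [0, 0, 0]], [[0, 0, 0], [0, 0, 0]], [[0, 0, 0], [0, 0, 0]]], hand=1)

```text
time: 23.45
ee_pos: [0.5796, 0.0002, 0.1622]
eef_rot: [-3.142, 0.0, -0.001]
ft_force: [-0.8, 0.3, 0.4]
gripper_width: 0.0854
```

Call:
play_rows(commands=[[[0, 0, -1], [0, 0, 0]], [[0, 0, -2], [0, 0, 0]], [[0, 0, -3], [0, 0, 0]], [[0, 0, -4], [0, 0, 0]], [[0, 3, -2], [0, 0, 0]], [[0, 4.5, 0], [0, 0, 0]], [[0, 4.5, 0], [0, 0, 0]], [[0, 4.5, 0], [0, 0, 0]], [[0, 3, 0], [0, 0, 0]], [[0, 0, 0], [0, 0, 0]]])

```text
time: 24.45
ee_pos: [0.5792, -0.199, 0.2832]
eef_rot: [3.139, -0.001, -0.006]
ft_force: [0.5, 1.2, -0.2]
gripper_width: 0.0853
```

```bash
python3 - <<'E'
from h import *
o=status.get_obs();print(o['time'],o['ee_pos'],o['ft_force'],o['gripper_width'])
a=grab('side','side21');b=grab('top','top21')
cv2.imwrite('pics/crop21.png',np.hstack([cv2.resize(c[:,:,::-1],(260,400),interpolation=cv2.INTER_CUBIC) for c in(a['img'][160:250,265:323],b['img'][145:215,310:356],a['img'][250:350,250:315])]))
P0=cloud(ld('top0'))
for n,d in(('s',a),('t',b)):
    P=cloud(d);g=d['img'].max(2)
    for nm,lo,hi in(('knobtop',.150,.170),('flange',.128,.142)):
        m=(abs(P[...,1])<.04)&(abs(P[...,0]-.58)<.04)&(P[...,2]>lo)&(P[...,2]<hi)&(g<75)
        q=P[m]
        if len(q)>4: print(nm,n,len(q),cv2.minEnclosingCircle((q[:,:2]*1000).astype(np.float32)),'z',np.percentile(q[:,2],[5,50,95]).round(4))
    m=(abs(P[...,1])<.07)&(abs(P[...,0]-.58)<.07)&(P[...,2]>.008)&(P[...,2]<.1)
    q=P[m];print('flask',n,cv2.minEnclosingCircle((q[:,:2]*1000).astype(np.float32)))
    m=(abs(P[...,1]-.307)<.05)&(abs(P[...,0]-.531)<.05)&(P[...,2]>.118)&(P[...,2]<.142)
    q=P[m];print('lip',n,cv2.minEnclosingCircle((q[:,:2]*1000).astype(np.float32)),np.percentile(q[:,2],[50,98]))
E
```

```text
24.45 [ 0.57924817 -0.19898334  0.28324953] [ 0.53008938  1.15204449 -0.18017014] 0.08531824133051913
knobtop s 79 ((578.5772094726562, 1.7249398231506348), 14.610739707946777) z [0.1517 0.1588 0.162 ]
flange s 91 ((577.9769287109375, 3.125108480453491), 20.709815979003906) z [0.1305 0.1357 0.1398]
flask s ((578.5186767578125, 2.205894708633423), 49.91456604003906)
lip s ((531.739990234375, 308.7918701171875), 30.577951431274414) [0.1294344  0.13615476]
knobtop t 187 ((580.9382934570312, -1.443178653717041), 14.976380348205566) z [0.1561 0.1598 0.1622]
flange t 182 ((580.142578125, -0.3545592427253723), 22.241334915161133) z [0.1329 0.136  0.1387]
flask t ((580.8690185546875, -0.8472209572792053), 49.90053176879883)
lip t ((532.6727905273438, 307.96923828125), 28.840547561645508) [0.13134427 0.13612771]
```

View pics/crop21.png

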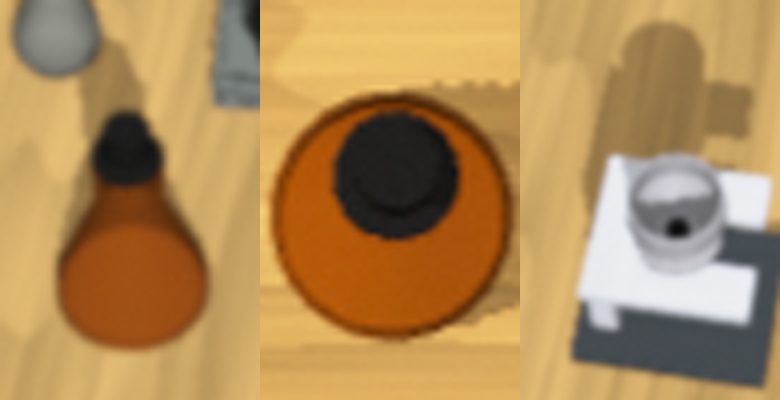

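View pics/top21.png

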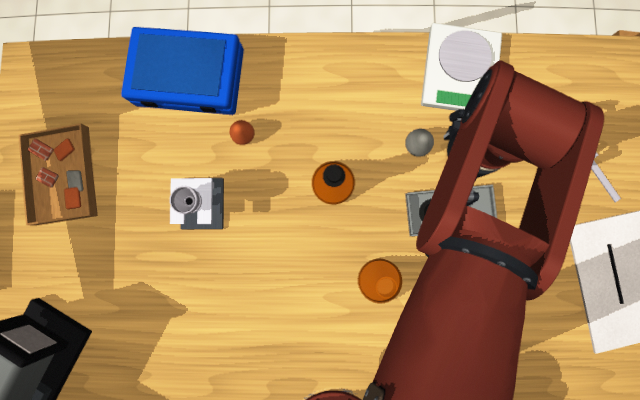

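The pictures show the stopper home: its knob top is at z = 0.160 (0.160 expected) and its flange top at 0.136, both centred on the flask. The funnel is upright at the notch, the stones are at their old pixels, and the arm is clear. Let it settle, then hand in.

Call:
play_rows(commands=[[[0, 0, 0], [0, 0, 0]], [[0, 0, 0], [0, 0, 0]], [[0, 0, 0], [0, 0, 0]], [[0, 0, 0], [0, 0, 0]], [[0, 0, 0], [0, 0, 0]]])

```text
time: 25.05
ee_pos: [0.5795, -0.1943, 0.2823]
eef_rot: [-3.142, -0.0, 0.0]
ft_force: [-0.1, -0.4, -0.2]
gripper_width: 0.0856
```

```bash
python3 -c "
from h import *
print(arm.sign_off())"
```

```text
the job is handed in; nothing more can be done
None
```

The funnel now hangs in the stand's notch and the small stopper is home in the flask. I handed the job in at about 25 s of the 64 s allowed; the hand-in reports no verdict.

- **Funnel:** I lifted it out of the flask and lowered it into the notch until the collar touched the plate (6.6 N), then let go. My first grip slid onto the bowl below the lip, so I opened and gripped again 1 cm higher before lifting. At the end it stands upright with its axis within about 2 mm of the notch point.
- **Stopper:** I took the small stopper from the tray and lowered it in small steps until the flange met the rim (about 4 N), then let go. At the end the knob top is at z = 0.160 m, as expected for fully home. The flange is centred on the flask within about 1 mm in both views.
- **Everything else:** The flask stands within about 1 mm of where the top camera saw it after the funnel came out. Its position before the first grip was not measured separately. The stones are in the same places in the picture.

**Weak points in the checks:**
- The two cameras differ by 2–3 mm in absolute position, so I judged the fit by comparing things within one view.
- The gripper reads 3–5 mm less than the true diameter of what it holds.
- The arm partly hid the large stopper in the last top view. It still looked in place in the side view while I lowered the small one, but I did not measure it again.

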